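Stop the ultrasonic bath and flip its lid open

TASK

Without grasping anything, use the fingertips to press the round button low on the front of the ultrasonic bath fully in, to stop it, and let it spring out again. Then push the bath's lid up from under its front tab and flip it over past its balance point, so that it comes to rest fully open by its own weight before you finish. Leave the bottle, jar and pot around the bath where they stand.

Things in the scene. Friction and masses are not known exactly. Their poses are not given: they have to be found in the camera images.
- bath: Ultrasonic bath, fixed to the worktop: white rounded tub 157 deep (x) x 166 wide (y), rim 107 mm high, 128 mm over the closed lid. Origin: centre of its underside; own +x points to its back (hinge side), own +y to the left for someone facing its front, z up. It stands crosswise: its front faces the robot's left (world +y), turned up to 0.4 rad towards the robot.
- bath_lid (a joint): Hinge of the bath's clear lid (with its tab about 0.17 kg, no spring, little friction): 0 shut, grows as the front edge swings up and back, stop at 1.83 rad (leaning back, fully open). Balance point at about 1.48 rad: below about 1.4 it falls shut, beyond about 1.6 it sinks back to the stop by itself within about 2 s.
- lid_hinge (a point): Middle of the lid's hinge axis (level, along the bath's y), above the back rim: 111 mm above the worktop, 75 mm behind the bath's centre.
- tab_edge (a point): Middle of the lower front edge of the lid's white tab; moves with the lid. Tab: plate 4 mm thick, 56 wide, centred 12 mm to the bath's +y side. Shut, it is level, its underside 113 mm above the worktop, free below, about 25 mm out past the tub's front wall; the edge is 179 mm in front of the hinge axis. From 33 mm behind the edge the lid's underside runs on, 3 mm lower.
- bath_button (a joint): Travel of the push button (m): 0 out, 0.0025 fully in, towards the bath's +x. Spring return: it starts to move at once and takes 8 N fully in.
- button_face (a point): Centre of the round button's front face: 11 mm across, standing 4 mm out of the tub's front wall, low on the front (28 mm above the worktop), 50 mm to the bath's -y side of its middle.
- bottle: Brown-liquid bottle with white cap, 42 mm across, 85 high, loose, standing behind the bath's hinge side, below the swing of the lid. Origin: centre of its underside. Leave alone.
- jar: Small brown jar with black cap, 44 mm across, 52 high, loose, standing on the bath's +y side. Origin: centre of its underside. Leave alone.
- pot: White pot with teal cap, 47 mm across, 40 high, loose, standing in front of the bath, on its +y side. Origin: centre of its underside. Leave alone.

How it is judged:
By the outcome, as a careful person would: the job done as asked, in the order asked, and still so for the second after the job is handed in, with the robot touching nothing.
It also fails if it takes over 54 s, if anything falls off the work surface, if the arm or the gripper's body presses on something with over 40 N, if the wrist force passes 120 N, or if a joint passes its speed limit or range.

ROBOT

A 6-joint arm with a two-finger parallel gripper is mounted at the origin on a cart in front of the work surface, level with it; the furniture and walls round the work are solid. World frame = base frame: x ahead of the robot, y to its left, z up, the work surface at z = 0. Lengths are in m, angles in degrees, forces in N, time in s.
With the tool pointing down it reaches from about 0.35 to 0.875 m from the base axis. Payload 4.2 kg.
Tool frame: the origin (TCP) lies at the very end of the fingers, on their centre line; the grasp point (between the pads) lies r.pinch_z behind it (r.pinch_z is the distance from the TCP to the grasp point, in m); y points along the fingers, z is the direction in which the jaws open and shut, and the axes are right-handed (so a half turn about y gives the same grasp; the last joint's range is limited). The gripper opens to 87 mm and grips with 3 to 60 N. Pads are 19 mm wide; open, the fingers measure 117 mm over their backs; the gripper's body (75 mm by 190 mm) begins 51 mm behind the grasp point.
Start: joints at [79.905, 22.042, 0.453, 0, -68.411, -14.817], TCP at [0.263, 0.567, 0.223] pointing down, gripper open.
Joint ranges: [-179.83, 179.83], [-69.29, 118.12], [-61.27, 80.66], [-181.25, 117.63], [-171.15, -9.14], [-177.46, 177.46]. Speed limits (degrees/s): [159.86, 159.86, 180, 180, 180, 180].

INTERFACE

Orientations are given as a 3x3 rotation matrix whose columns are the frame's x, y, z axes.
In Python, from station import sense, capture, camera_params, r gives the robot as it stands.
- The arm moves only by the tool move_arm, never from a script. Its argument "increments" is text: rows parted by semicolons, each of 7 numbers parted by spaces: the closure, from -1 (fully open) to 1 (shut), so that 0 is half open, then the shift along the tool's x, y, z in m, then the turn, a rotation vector about the tool's x, y, z in rad. In form: hand x y z wx wy wz; .... A call has 1 to 8 rows; each row is the pose to reach, as a shift and turn from the pose commanded when the call began, along the tool's axes at that moment; what a row does not reach only later rows make up. A row lasts 1/10 s, in which the tool goes at most 50 mm and 8.59 degrees, less where a joint would pass 70% of its speed; a pose out of reach is approached as far as the arm can. A call with a gripper value outside its range is refused whole. The fingers move at their own pace and stop on an object; the grip force is fixed at half the most. Time passes only in rows, so rows that repeat a pose let the fingers close. It gives the time, the measured TCP pose, the force and the opening at its end, in the units of the state.
- sense(): the state, without advancing time (a new reading comes with each control period).
- capture(name): name is "scene" or "top"; returns (picture, depth): 384x512x3 uint8, red, green, blue; 384x512 float32, m along the optical axis (not along the pixel's ray), 0 where there is no reading.
- camera_params(name): a dict with "fx", "fy", "cx", "cy" (pixels), "xyz" and "orientation" of the camera in the world. Camera axes: x right, y down, z forward; pixel columns grow to the right and rows downward; lengths in m; the calibration is good to about 2 mm. A picture is of the moment at which its call begins. camera_params takes no time and is no camera call.
- r.finish_job(): hands the job in, once; it reports no verdict.
The state is a dict: "time_s": time; "joints": joint angles; "joint_velocities": joint speeds; "effort": joint torques, N m; "tcp_pos": TCP position; "ee_rot": TCP orientation; "wrist_force": force on the tool from outside, world axes, zero at the start; "moment": the same for the moment, N m; "gripper_width": opening from 0.0 (shut) to 1.0 (fully open).
Only numpy, scipy, OpenCV 4.12 (cv2) and the standard library are available. Lean on these libraries where they do the work, as an engineer would, in place of code of your own. Each camera call takes 0.05 s, during which the arm holds its last target.

## Working session

There is one attempt and no reset: what is moved stays moved. The work goes in short steps, Python scripts to look and compute and a tool call to move; the robot and the scene stay as the last step left them, time stands still between calls to the robot, and variables do not carry over. Pictures are saved under pics/ and viewed, and the job is handed in when it is done.

Besides the shell and the picture viewer there is one more tool, called after "Call:" in YAML: its name, and indented under it one key for each argument. move_arm: Moves the arm, as the interface text tells. Its arguments: {"type":"object","properties":{"increments":{"type":"string"}},"required":["increments"]}

```bash
mkdir -p pics; ls
python3 - <<'E'
from station import sense,capture,camera_params,r
import cv2,numpy as np
s=sense();print(s)
print(r.pinch_z)
for n in("scene","top"):
    p,d=capture(n);cv2.imwrite(f"pics/{n}0.png",p[:,:,::-1]);np.save(f"pics/{n}0d.npy",d);print(n,camera_params(n))
E
```

```text
pics
{'time_s': 0.0, 'joints': array([ 7.99037980e+01,  2.20948426e+01,  3.79802557e-01, -2.86762612e-02,
       -6.84108644e+01, -1.48186379e+01]), 'joint_velocities': array([-1.32377924e-01,  1.12892657e-04,  4.50725951e-03,  5.49613172e-02,
       -2.60918238e-02, -9.13401975e-02]), 'effort': array([ 1.80422267e-04, -3.90666175e+01,  1.87409109e+01,  4.22010273e+00,
        1.10590787e-02, -1.84883106e-04]), 'tcp_pos': array([0.26300508, 0.56631038, 0.22141757]), 'ee_rot': array([[-9.06857170e-01, -8.43384869e-04, -4.21437257e-01],
       [ 4.21438086e-01, -2.08179283e-03, -9.06854788e-01],
       [-1.12517453e-04, -9.99997477e-01,  2.24332326e-03]]), 'wrist_force': array([0.20751693, 0.12156188, 0.15296649]), 'moment': array([ 0.0333976 , -0.02101809, -0.0458132 ]), 'gripper_width': 1.0015601838111}
0.0187
scene {'fx': 471.90625101093667, 'fy': 471.90625101093667, 'cx': 258.5023139416604, 'cy': 190.24793747814908, 'xyz': array([ 0.14342517, -0.79481602,  0.60090735]), 'orientation': array([[ 0.86867804, -0.25812198,  0.42281379],
       [-0.49511232, -0.42449054,  0.75807095],
       [-0.01619432, -0.86785991, -0.49654499]])}
top {'fx': 475.0943319636936, 'fy': 475.0943319636936, 'cx': 260.0909276597631, 'cy': 194.3796735354338, 'xyz': array([0.49442091, 0.00506638, 1.00448319]), 'orientation': array([[-2.68513702e-02, -9.95375002e-01,  9.22367010e-02],
       [-9.99634117e-01,  2.70377190e-02,  7.71101236e-04],
       [-3.26140489e-03, -9.21822480e-02, -9.95736811e-01]])}
```

View pics/scene0.png

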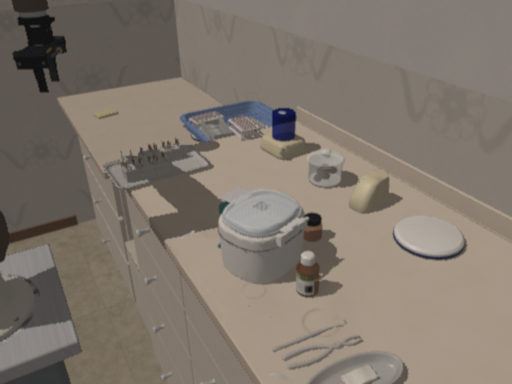

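View pics/top0.png

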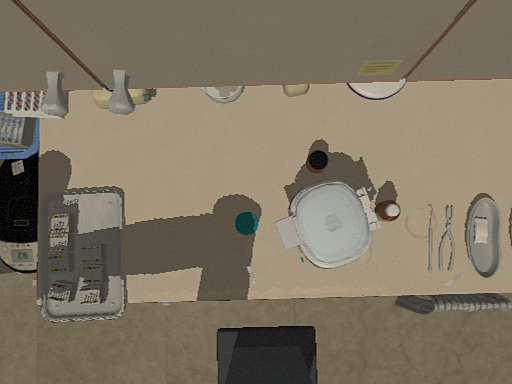

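Run:
```python
import cv2,numpy as np
p=cv2.imread("pics/top0.png");c=p[140:290,225:415];cv2.imwrite("pics/topc.png",cv2.resize(c,None,fx=4,fy=4,interpolation=cv2.INTER_CUBIC))
p=cv2.imread("pics/scene0.png");c=p[170:310,195:345];cv2.imwrite("pics/scenec.png",cv2.resize(c,None,fx=4,fy=4,interpolation=cv2.INTER_CUBIC))
```

```text
(no output)
```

View pics/topc.png

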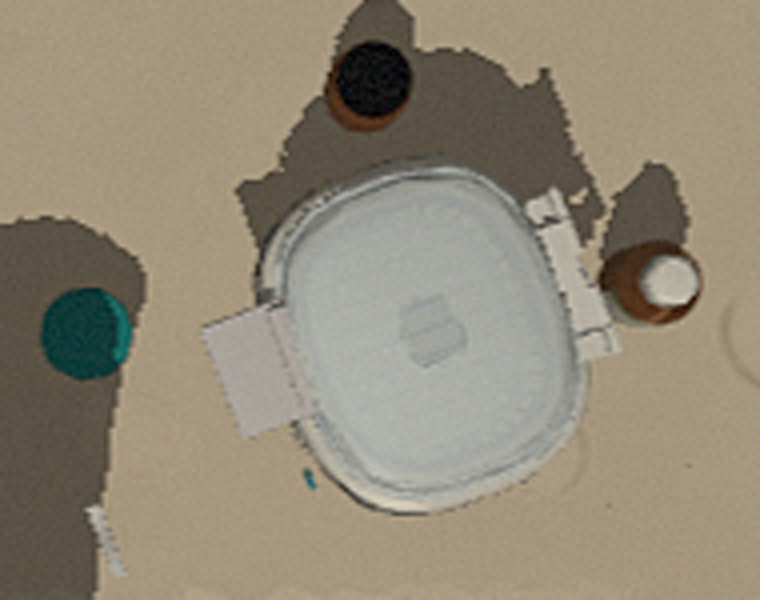

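View pics/scenec.png

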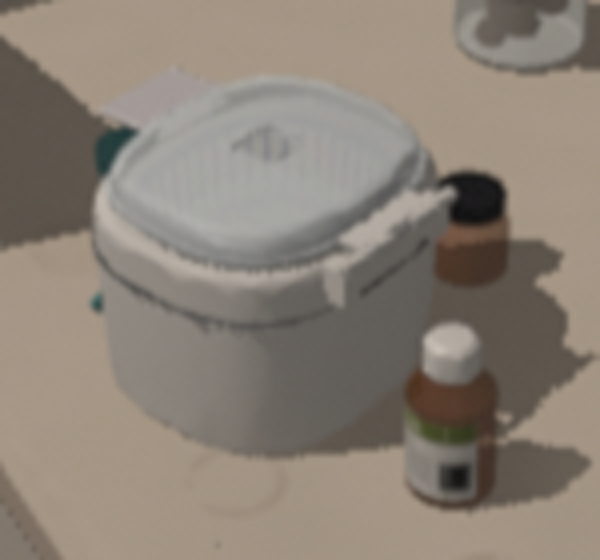

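```bash
cat > h.py <<'E'
import numpy as np,cv2
from station import camera_params
def ray(n,u,v):
    c=camera_params(n);return c["xyz"],c["orientation"]@np.array([(u-c["cx"])/c["fx"],(v-c["cy"])/c["fy"],1])
def onz(n,u,v,z):
    o,d=ray(n,u,v);return o+d*(z-o[2])/d[2]
def two(a,b):
    (o1,d1),(o2,d2)=ray(*a),ray(*b)
    t=np.linalg.lstsq(np.c_[d1,-d2],o2-o1,rcond=None)[0]
    return (o1+d1*t[0]+o2+d2*t[1])/2, np.linalg.norm(o1+d1*t[0]-o2-d2*t[1])
def tc(u,v):return (u+.5)/4-.5+225,(v+.5)/4-.5+140
def sc(u,v):return (u+.5)/4-.5+195,(v+.5)/4-.5+170
E
python3 - <<'E'
from h import *
np.set_printoptions(precision=4,suppress=True)
p=cv2.imread("pics/top0.png");d=np.load("pics/top0d.npy")
hsv=cv2.cvtColor(p,cv2.COLOR_BGR2HSV)
# tab mask: pinkish
b,g,r_=[p[...,i].astype(int) for i in range(3)]
m=((r_-g>8)&(b>=g)&(r_>120)).astype(np.uint8)
m[:,:260]=0;m[:,320:]=0;m[:200]=0;m[270:]=0
k,l,st,ce=cv2.connectedComponentsWithStats(m);i=1+st[1:,4].argmax();print(st[i],ce[i])
c=cv2.findContours((l==i).astype(np.uint8),0,1)[0][0]
box=cv2.boxPoints(cv2.minAreaRect(c));print(box)
for q in box:print("box",onz("top",*q,.117))
e1,e2=onz("top",*tc(203,327),.117),onz("top",*tc(247,437),.117)
v=e1-e2;print(e1,e2,np.linalg.norm(v),"yaw a(from +x)",np.arctan2(v[1],v[0]))
print("depth z at tab",d[232,284:290])
for n,pf in(("top","top"),("scene","scene")):
    P=cv2.imread(f"pics/{pf}0.png");H=cv2.cvtColor(P,cv2.COLOR_BGR2HSV)
    M=((H[...,0]>80)&(H[...,0]<105)&(H[...,1]>90)).astype(np.uint8)
    k,l,st,ce=cv2.connectedComponentsWithStats(M)
    for i in range(1,k):
        if 3<=st[i,4] and 180<ce[i][0]<330:print(n,st[i],ce[i])
print("btn",onz("top",302.3,259.5,.028),onz("top",302.3,259.5,.030),two(("top",302.3,259.5),("scene",219.3,245)))
# pot, jar, bottle
print("pot",onz("top",*tc(82,333),.04),"jar",onz("top",*tc(374,78),.052),"bottle",onz("top",*tc(671,281),.085))
print("hinge ends",onz("top",*tc(545,200),.115),onz("top",*tc(600,350),.115))
E
```

```text
Traceback (most recent call last):
ValueError: attempt to get argmax of an empty sequence
```

Run:
```python
from h import *
np.set_printoptions(precision=4,suppress=True)
p=cv2.imread("pics/top0.png");d=np.load("pics/top0d.npy")
print(p[225:240:5,276:306:3].tolist())
e1,e2=onz("top",*tc(203,327),.117),onz("top",*tc(247,437),.117)
v=e1-e2;print(e1,e2,np.linalg.norm(v),"yaw a(from +x)",np.arctan2(v[1],v[0]))
print("depth z at tab",d[232,284:290])
for n,pf in(("top","top"),("scene","scene")):
    P=cv2.imread(f"pics/{pf}0.png");H=cv2.cvtColor(P,cv2.COLOR_BGR2HSV)
    M=((H[...,0]>80)&(H[...,0]<105)&(H[...,1]>90)).astype(np.uint8)
    k,l,st,ce=cv2.connectedComponentsWithStats(M)
    for i in range(1,k):
        if 3<=st[i,4] and 180<ce[i][0]<330:print(n,st[i],ce[i])
print("btn",onz("top",302.3,259.5,.028),onz("top",302.3,259.5,.030),two(("top",302.3,259.5),("scene",219.3,245)))
print("pot",onz("top",*tc(82,333),.04),"jar",onz("top",*tc(374,78),.052),"bottle",onz("top",*tc(671,281),.085))
print("hinge ends",onz("top",*tc(545,200),.115),onz("top",*tc(600,350),.115))
```

```text
[[[127, 140, 148], [151, 160, 169], [149, 157, 165], [150, 158, 166], [156, 164, 170], [153, 160, 168], [138, 145, 152], [158, 165, 173], [162, 170, 168], [167, 171, 168]], [[122, 148, 165], [155, 163, 169], [156, 162, 171], [156, 163, 169], [157, 163, 172], [154, 161, 167], [156, 163, 173], [152, 159, 166], [158, 164, 169], [168, 174, 169]], [[129, 151, 168], [129, 152, 164], [156, 163, 168], [158, 165, 172], [156, 163, 171], [155, 161, 173], [156, 166, 169], [145, 152, 159], [161, 169, 176], [159, 169, 163]]]
[ 0.5253 -0.0214  0.117 ] [ 0.4738 -0.0403  0.117 ] 0.054869826110953396 yaw a(from +x) 0.3513811105199072
depth z at tab [0.8845 0.8892 0.8875 0.8866 0.8857 0.886 ]
top [318 151   2   2   3] [318.3333 151.3333]
top [311 160   3   2   3] [312.     160.6667]
top [235 212  23  23 394] [246.2766 222.9137]
top [301 258   3   4   5] [302.  259.2]
scene [220 203   7   9  28] [222.0357 206.4643]
btn [ 0.4493 -0.0766  0.028 ] [ 0.4494 -0.0764  0.03  ] (array([ 0.4499, -0.0766,  0.0304]), np.float64(0.00111986400358107))
pot [0.5266 0.0377 0.04  ] jar [ 0.6512 -0.1137  0.052 ] bottle [ 0.5425 -0.2494  0.085 ]
hinge ends [ 0.5806 -0.184   0.115 ] [ 0.5096 -0.2063  0.115 ]
```

```bash
cat >> h.py <<'E'
from scipy.spatial.transform import Rotation as R
from station import sense
def rotT(a,tilt):
    xb=np.array([np.sin(a),-np.cos(a),0]);yb=np.array([np.cos(a),np.sin(a),0]);t=np.radians(tilt)
    y=xb*np.cos(t)-np.array([0,0,np.sin(t)]);z=-yb
    return np.c_[np.cross(y,z),y,z]
def inc(p,Rt,Pc=None,Rc=None):
    s=sense();Rc=s["ee_rot"] if Rc is None else Rc;Pc=s["tcp_pos"] if Pc is None else Pc
    return Rc.T@(np.asarray(p)-Pc),R.from_matrix(Rc.T@Rt).as_rotvec()
E
python3 - <<'E'
from h import *
np.set_printoptions(precision=4,suppress=True)
p=cv2.imread("pics/top0.png").astype(float);f=cv2.GaussianBlur(p[...,2]-p[...,0],(0,0),.6)
pts=[]
for v in range(224,247):   # front edge: table (>30) -> tab (~13)
    for u in range(270,292):
        if f[v,u]>=25>f[v,u+1] : pts.append((u+(f[v,u]-25)/(f[v,u]-f[v,u+1]),v));break
pts=np.array(pts);print(pts.T.round(1))
W=np.array([onz("top",u,v,.117)[:2] for u,v in pts])
vx,vy,x0,y0=cv2.fitLine(W.astype(np.float32),cv2.DIST_HUBER,0,.001,.01).ravel()
if vx<0:vx,vy=-vx,-vy
print("a",np.arctan2(vy,vx),x0,y0)
face=np.array([.4487,-.073,.028]);a=.35;xb=np.array([np.sin(a),-np.cos(a),0])
P=face-xb*(.0067+.06);P[2]=.15
print(P,*inc(P,rotT(a,45)))
E
```

```text
[[275.1 275.8 276.4 276.6 276.8 277.4 277.9 278.3 278.7 278.8 279.4 279.7
  280.  280.4 280.7 281.3 281.6 281.7 282.3 282.8 283.3 283.7 283.8]
 [224.  225.  226.  227.  228.  229.  230.  231.  232.  233.  234.  235.
  236.  237.  238.  239.  240.  241.  242.  243.  244.  245.  246. ]]
a 0.33672208 0.4995779 -0.028727436
[ 0.4258 -0.0103  0.15  ] [-0.3907  0.0725  0.4543] [0.3065 0.7449 0.7429]
```

Call:
move_arm:
  increments: "1 -0.025 0.0045 0.028 0.02 0.047 0.047; 1 -0.05 0.009 0.057 0.04 0.094 0.094; 1 -0.075 0.0135 0.085 0.06 0.14 0.14; 1 -0.1 0.018 0.113 0.08 0.187 0.187; 1 -0.12 0.022 0.142 0.095 0.233 0.233; 1 -0.146 0.027 0.17 0.115 0.28 0.28; 1 -0.17 0.032 0.198 0.134 0.326 0.326; 1 -0.195 0.036 0.227 0.153 0.372 0.372"

```text
time_s: 0.9
tcp_pos: [0.3446, 0.2772, 0.1862]
ee_rot: [[-0.646, 0.206, -0.735], [0.66, -0.332, -0.674], [-0.383, -0.92, 0.078]]
wrist_force: [0.1, 0.1, 0.4]
gripper_width: 0.359
```

Run:
```python
from h import *
np.set_printoptions(precision=4,suppress=True)
s=sense();print(s["joints"],s["wrist_force"],s["gripper_width"])
a=.34;face=np.array([.4487,-.073,.028]);xb=np.array([np.sin(a),-np.cos(a),0])
P=face-xb*(.0067+.06);P[2]=.15
print(P,s["tcp_pos"],*inc(P,rotT(a,45)))
```

```text
[ 72.0345  10.4073 -32.4679  19.449  -63.8258 -39.8475] [0.1086 0.0592 0.4073] 0.35869711050265857
[ 0.4265 -0.0101  0.15  ] [0.3446 0.2772 0.1862] [-0.2287  0.1457  0.1305] [0.16   0.379  0.3695]
```

Call:
move_arm:
  increments: "1 -0.028 0.018 0.016 0.02 0.047 0.046; 1 -0.057 0.036 0.033 0.04 0.095 0.092; 1 -0.086 0.055 0.049 0.06 0.142 0.138; 1 -0.114 0.073 0.065 0.08 0.19 0.185; 1 -0.143 0.091 0.082 0.1 0.237 0.23; 1 -0.171 0.109 0.098 0.12 0.284 0.277; 1 -0.2 0.127 0.114 0.14 0.332 0.323; 1 -0.229 0.146 0.13 0.16 0.379 0.37"

```text
time_s: 1.7
tcp_pos: [0.4276, -0.0092, 0.1494]
ee_rot: [[-0.236, 0.237, -0.943], [0.667, -0.666, -0.334], [-0.707, -0.707, -0.001]]
wrist_force: [1.4, 0.4, 0.3]
gripper_width: 0.006
```

Run:
```python
from h import *
np.set_printoptions(precision=4,suppress=True)
s=sense();print(s["joints"],s["wrist_force"],s["gripper_width"])
a=.34;face=np.array([.4487,-.073,.028]);xb=np.array([np.sin(a),-np.cos(a),0])
P=face-xb*(.0067+.06);P[2]=.0213
print(P,s["tcp_pos"],*inc(P,rotT(a,45)))
from station import capture
for n in("scene","top"):
    p,d=capture(n);cv2.imwrite(f"pics/{n}1.png",cv2.resize(p[100:340,150:450,::-1],None,fx=2.5,fy=2.5))
```

```text
[ 43.1182  12.3898 -55.9572  51.0661 -56.4128 -66.1079] [1.3594 0.3609 0.2666] 0.006104098770761649
[ 0.4265 -0.0101  0.0213] [ 0.4276 -0.0092  0.1494] [0.0902 0.0909 0.0015] [ 0.0011 -0.      0.0003]
```

View pics/top1.png

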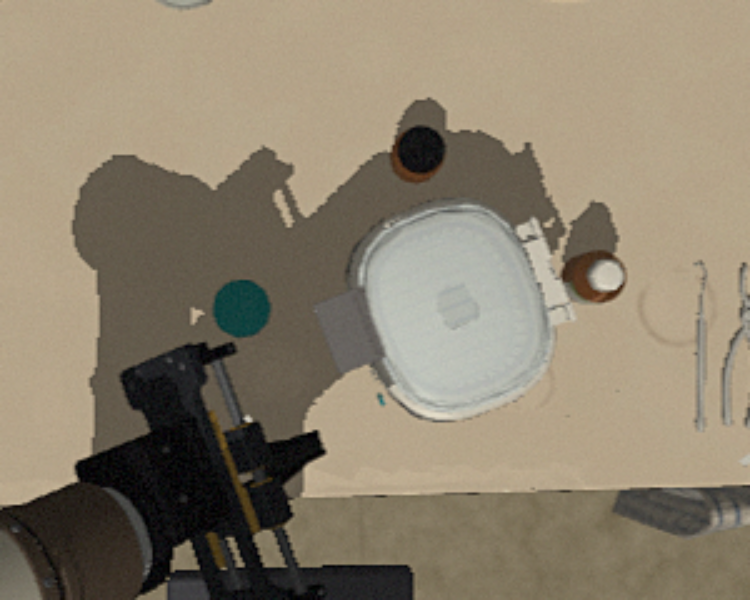

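View pics/scene1.png

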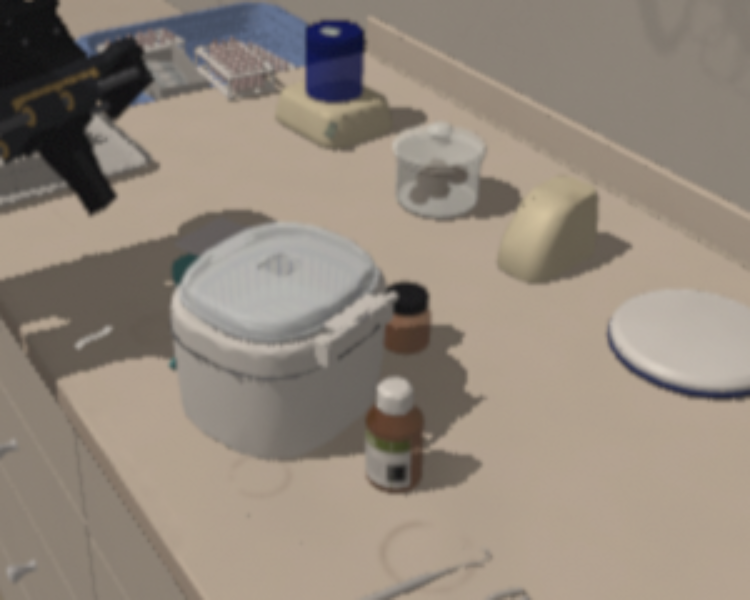

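Call:
move_arm:
  increments: "1 0.009 0.009 0.002 0 0 0; 1 0.018 0.018 0.004 0 0 0; 1 0.027 0.027 0.006 0 0 0; 1 0.036 0.036 0.007 0 0 0; 1 0.045 0.045 0.007 0 0 0; 1 0.054 0.054 0.007 0 0 0; 1 0.06 0.06 0.007 0 0 0"

```text
time_s: 2.5
tcp_pos: [0.4273, -0.0047, 0.0678]
ee_rot: [[-0.238, 0.229, -0.944], [0.668, -0.667, -0.33], [-0.705, -0.709, 0.006]]
wrist_force: [0.4, -0.0, 1.1]
gripper_width: 0.005
```

Run:
```python
from h import *
np.set_printoptions(precision=4,suppress=True)
s=sense();print(s["joints"],s["wrist_force"])
a=.34;face=np.array([.4487,-.073,.028]);xb=np.array([np.sin(a),-np.cos(a),0]);yb=np.array([np.cos(a),np.sin(a),0])
P=face-xb*(.0067+.06)-.006*yb;P[2]=.0213
print(P,s["tcp_pos"],*inc(P,rotT(a,45)))
```

```text
[ 39.3239  21.6461 -61.1501  63.2839 -47.7252 -80.3696] [ 0.4084 -0.016   1.1021]
[ 0.4208 -0.0121  0.0213] [ 0.4273 -0.0047  0.0678] [0.0293 0.0364 0.0083] [-0.0067  0.0018  0.0028]
```

```bash
cat > kin.py <<'E'
import numpy as np
from scipy.spatial.transform import Rotation as R
J=np.array([[79.9038,22.0948,.3798,-.0287,-68.4109,-14.8186],[72.0345,10.4073,-32.4679,19.449,-63.8258,-39.8475],[43.1182,12.3898,-55.9572,51.0661,-56.4128,-66.1079],[39.3239,21.6461,-61.1501,63.2839,-47.7252,-80.3696]])
P=np.array([[.26300508,.56631038,.22141757],[.3446,.2772,.1862],[.4276,-.0092,.1494],[.4273,-.0047,.0678]])
E=[[[-.906857,-.000843,-.421437],[.421438,-.002082,-.906855],[-.0001125,-.9999975,.002243]],[[-0.646,0.206,-0.735],[0.66,-0.332,-0.674],[-0.383,-0.92,0.078]],[[-0.236,0.237,-0.943],[0.667,-0.666,-0.334],[-0.707,-0.707,-0.001]],[[-0.238,0.229,-0.944],[0.668,-0.667,-0.33],[-0.705,-0.709,0.006]]]
E=R.from_matrix(E)
E
python3 - <<'E'
from kin import *
import itertools
np.set_printoptions(precision=4,suppress=True)
from scipy.optimize import least_squares
ax={'x':[1,0,0],'y':[0,1,0],'z':[0,0,1]}
res=[]
for seq in ("zyyxyx","zyyyzy","zyyyxy","zyyyzx","zyyxyz"):
  for sg in itertools.product([1,-1],repeat=5):
    def f(p):
        o=R.identity(len(J)) if 0 else R.from_rotvec(np.zeros((len(J),3)))
        for i,c in enumerate(seq):
            s=1 if i==0 else sg[i-1]
            off=p[0] if i==1 else (p[1] if i==4 else (p[2] if i==3 else (p[6] if i==0 else 0)))
            o=o*R.from_rotvec(np.outer(s*np.radians(J[:,i])+off,ax[c]))
        return ((o*R.from_rotvec(p[3:6])).inv()*E).as_rotvec().ravel()
    best=min((least_squares(f,np.r_[np.array(i0),np.random.randn(3),0.]) for i0 in itertools.product([0,1.57],[0,1.57],[0])),key=lambda q:q.cost)
    res.append((best.cost,seq,sg,best.x))
res.sort(key=lambda t:t[0])
for q in res[:6]:print(q)
E
```

```text
(np.float64(7.95911791060826e-08), 'zyyxyx', (-1, 1, -1, 1, 1), array([ 3.1416, -3.1413,  0.0005,  2.2209, -2.2218,  0.0004, -3.141 ]))
(np.float64(7.95911791061233e-08), 'zyyxyz', (-1, 1, 1, -1, -1), array([ 6.2831, -1.5711, -3.1421, -2.418 , -2.4178, -2.4186, -3.141 ]))
(np.float64(7.959117910616464e-08), 'zyyxyz', (1, -1, 1, -1, -1), array([ 3.1416, -1.5711, -0.0005,  1.2094,  1.2093,  1.2097,  0.0006]))
(np.float64(7.959117910621791e-08), 'zyyxyz', (-1, 1, 1, 1, 1), array([-0.    ,  1.5711, -0.0005,  2.4176, -2.4193,  2.4185, -3.141 ]))
(np.float64(7.95911791062621e-08), 'zyyxyx', (1, -1, -1, -1, 1), array([ 6.2832,  3.1413,  0.0005,  0.0006, -0.0009, -4.712 ,  0.0006]))
(np.float64(7.959117910632122e-08), 'zyyxyx', (1, -1, 1, -1, 1), array([ 3.1416, -0.0003, -0.0005, -0.0002,  0.0003,  1.5712,  0.0006]))
```

Run:
```python
from kin import *
np.set_printoptions(precision=4,suppress=True)
rv=lambda v,a:R.from_rotvec(np.outer(np.radians(v),a)).as_matrix()
X,Y,Z=[1,0,0],[0,1,0],[0,0,1]
for sg4 in(1,-1):
  o1=rv(J[:,0],Z);o2=o1@rv(J[:,1],Y);o3=o2@rv(-J[:,2],Y);o4=o3@rv(sg4*J[:,3],X);o5=o4@rv(-sg4*0-J[:,4],Y);
  print(sg4,"fingers dir vs o5 x:",[float(o5[i][:,0]@E[i].as_matrix()[:,1]) for i in range(4)])
  t=E.as_matrix()[:,:,1]
  I=np.tile(np.eye(3),(4,1,1))
  def fit(name,cols):
    A=np.stack(cols,2).reshape(12,-1);b=P.ravel()
    x,rs,rk,sv=np.linalg.lstsq(A,b,rcond=None);print(name,x,"rms",np.sqrt(np.mean((A@x-b)**2)),rk,sv[-1])
  base=[I[:,:,2],o2[:,:,2],o3[:,:,0],t]
  fit("nolat",base); fit("lat",base+[o1[:,:,1]]);fit("lat+a0",base+[o1[:,:,1],o1[:,:,0]]);fit("lat+elbow",base+[o1[:,:,1],o3[:,:,2]])
  fit("xy",base+[I[:,:,0],I[:,:,1]]);fit("wrist lat",base+[o4[:,:,1]]);fit("o5y",base+[o5[:,:,1],o5[:,:,2]])
```

```text
1 fingers dir vs o5 x: [0.9999995667014634, 0.8214740599764385, 0.1600527732923408, 0.12629032528387707]
nolat [-0.1643  0.9773  0.3538  0.4185] rms 0.07066313766590969 4 0.2435570706992979
lat [-0.344   0.8962  0.3135  0.1461 -0.1851] rms 0.017964705458480574 5 0.2418998125057498
lat+a0 [-0.1257  0.6699  0.2894  0.1706 -0.1753  0.0882] rms 0.012275365466663296 6 0.12222792587207837
lat+elbow [-0.2659  0.8142  0.3056  0.1858 -0.1692  0.0507] rms 0.014003414734227346 6 0.19554811372213343
xy [0.0896 0.6048 0.3696 0.2826 0.1632 0.0061] rms 0.008991991297656479 6 0.13209880310441707
wrist lat [-0.5772  1.2391  0.2652  0.2771 -0.1281] rms 0.05356947100680595 5 0.1920912504666327
o5y [-0.7495  1.0619 -0.1276  0.0462 -0.1634  0.3333] rms 0.023821783910545118 6 0.18690618531382228
-1 fingers dir vs o5 x: [0.9999999999998039, 0.9999999175973437, 0.9999999905541235, 0.9999999993070017]
nolat [-0.1643  0.9773  0.3538  0.4185] rms 0.07066313766590969 4 0.2435570706992979
lat [-0.344   0.8962  0.3135  0.1461 -0.1851] rms 0.017964705458480574 5 0.2418998125057498
lat+a0 [-0.1257  0.6699  0.2894  0.1706 -0.1753  0.0882] rms 0.012275365466663296 6 0.12222792587207837
lat+elbow [-0.2659  0.8142  0.3056  0.1858 -0.1692  0.0507] rms 0.014003414734227346 6 0.19554811372213343
xy [0.0896 0.6048 0.3696 0.2826 0.1632 0.0061] rms 0.008991991297656479 6 0.13209880310441707
wrist lat [ 0.1606  0.5649  0.4218  0.3065 -0.1598] rms 4.3433138213011005e-05 5 0.21617746660134915
o5y [ 0.1606  0.5649  0.4219  0.3064 -0.1598 -0.0001] rms 4.313816900428279e-05 6 0.09437699312476386
```

```bash
cat >> kin.py <<'E'
from scipy.optimize import least_squares
LO=np.array([-179.83,-69.29,-61.27,-181.25,-171.15,-177.46]);HI=np.array([179.83,118.12,80.66,117.63,-9.14,177.46])
X,Y,Z=np.eye(3)
def raw(q):
    q=np.radians(q);rv=lambda a,v:R.from_rotvec(a*v)
    o1=rv(q[0],Z);o2=o1*rv(q[1],Y);o3=o2*rv(-q[2],Y);o4=o3*rv(-q[3],X);o5=o4*rv(-q[4],Y);o6=o5*rv(q[5],X)
    p=np.array([0,0,.1606])+o2.apply([0,0,.5649])+o3.apply([.4218,0,0])+o5.apply([.3065,-.1598,0])
    return p,o6
_C=[raw(q)[1].inv()*E[i] for i,q in enumerate(J)]
TC=_C[0]
def fk(q):
    p,o=raw(q);return p,o*TC
def ik(p,Rt,q0,m=.5):
    Rt=R.from_matrix(Rt)
    def f(q):
        a,b=fk(q);return np.r_[(a-p)*5,(Rt.inv()*b).as_rotvec()]
    s=least_squares(f,np.clip(q0,LO+m+.01,HI-m-.01),bounds=(LO+m,HI-m),x_scale=30)
    return s.x,np.linalg.norm(s.fun)
E
python3 - <<'E'
from kin import *
from h import rotT
np.set_printoptions(precision=2,suppress=True)
for c in _C:print((TC.inv()*c).magnitude(),end=' ')
print([np.linalg.norm(fk(q)[0]-P[i]) for i,q in enumerate(J)])
a=.34
for back in(.06,.0):
 for tilt in(40,45,52,60):
  for dyaw in (0,-5,-10,-20,-30,10):  # deg, tool azimuth change
    face=np.array([.4487,-.073,.028]);t=np.radians(tilt)
    Rt=R.from_rotvec([0,0,np.radians(dyaw)]).as_matrix()@rotT(a,tilt)
    xb=np.array([np.sin(a),-np.cos(a),0]);yb=np.array([np.cos(a),np.sin(a),0])
    p=face-xb*(.0095*np.sin(t)+back)-.006*yb;p[2]=.028-.0095*np.cos(t)
    best=min((ik(p,Rt,q0) for q0 in (J[3],[30,40,-50,60,-60,-80],[0,20,-30,-90,-60,60],[60,20,-60,100,-90,-100],[20,50,-40,-150,-60,90])),key=lambda z:z[1])
    if best[1]<2e-3:print(back,tilt,dyaw,best[0])
E
```

```text
Traceback (most recent call last):
NameError: name '_C' is not defined. Did you mean: 'TC'?
```

```bash
cat > scan.py <<'E'
from kin import *
from h import rotT
np.set_printoptions(precision=2,suppress=True)
print([np.linalg.norm(fk(q)[0]-P[i]) for i,q in enumerate(J)])
a=.34
Q0=(J[3],[30,40,-50,60,-60,-80],[0,20,-30,-90,-60,60],[60,20,-60,100,-90,-100],[20,50,-40,-150,-60,90])
for back in(.06,.0):
 for tilt in(30,45,52,60):
  for dyaw in (0,-10,-20,-30,10):
    face=np.array([.4487,-.073,.028]);t=np.radians(tilt)
    Rt=R.from_rotvec([0,0,np.radians(dyaw)]).as_matrix()@rotT(a,tilt)
    xb=np.array([np.sin(a),-np.cos(a),0]);yb=np.array([np.cos(a),np.sin(a),0])
    p=face-xb*(.0095*np.sin(t)+back)-.006*yb;p[2]=.028-.0095*np.cos(t)
    best=min((ik(p,Rt,q0) for q0 in Q0),key=lambda z:z[1])
    if best[1]<2e-3:print(back,tilt,dyaw,best[0])
E
timeout 500 python3 scan.py
```

```text
[np.float64(3.763206121185969e-05), np.float64(7.024348590848265e-05), np.float64(6.389384975958138e-05), np.float64(4.664015718514606e-05)]
0.06 30 -10 [ 44.01  38.02 -57.33  58.21 -57.07  65.61]
0.06 30 -20 [ 43.83  39.92 -49.6   45.46 -60.34  59.97]
0.06 30 -30 [ 41.89  41.74 -41.98  35.64 -65.04  56.14]
0.06 45 -10 [ 38.49  29.04 -58.85  59.19 -46.05  57.8 ]
0.06 45 -20 [ 39.72  31.29 -51.88  45.11 -49.63  53.52]
0.06 45 -30 [ 38.76  33.32 -44.97  34.62 -54.29  50.98]
0.06 52 -10 [ 35.61  25.48 -59.02  58.   -40.68  52.77]
0.06 52 -20 [ 37.35  27.72 -52.54  43.86 -44.54  49.39]
0.06 52 -30 [ 36.83  29.73 -46.13  33.44 -49.2   47.73]
0.06 60 -10 [ 32.49  22.11 -58.57  54.11 -34.62  45.15]
0.06 60 -20 [ 34.45  24.17 -52.76  40.78 -38.85  43.18]
0.06 60 -30 [ 34.29  26.01 -47.09  31.06 -43.43  42.9 ]
0.0 30 -10 [ 32.37  37.2  -60.06  71.24 -57.41  68.3 ]
0.0 30 -20 [ 34.33  39.16 -52.56  55.98 -59.03  62.01]
0.0 30 -30 [ 33.87  41.18 -44.72  44.04 -62.91  57.07]
0.0 45 -10 [ 26.1   28.41 -60.72  72.55 -45.25  59.19]
0.0 45 -20 [ 29.61  30.73 -54.11  55.7  -47.76  54.32]
0.0 45 -30 [ 30.24  32.97 -47.02  42.84 -51.97  50.74]
0.0 52 -10 [ 23.13  25.06 -60.44  70.94 -39.27  53.44]
0.0 52 -20 [ 27.1   27.37 -54.3   53.98 -42.41  49.38]
0.0 52 -30 [ 28.12  29.57 -47.72  41.25 -46.84  46.73]
0.0 60 -10 [ 20.36  22.02 -59.46  65.72 -32.59  44.71]
0.0 60 -20 [ 24.3   24.16 -53.86  49.69 -36.52  41.91]
0.0 60 -30 [ 25.47  26.16 -48.01  37.94 -41.15  40.75]
```

```bash
cat > scan2.py <<'E'
from kin import *
import kin
from h import rotT
np.set_printoptions(precision=2,suppress=True)
print([(fk(q)[1].inv()*E[i]).magnitude() for i,q in enumerate(J)])
a=.34
xb=np.array([np.sin(a),-np.cos(a),0]);yb=np.array([np.cos(a),np.sin(a),0]);B=np.c_[xb,yb,Z]
edge=np.array([.4996,-.0287,0]);C=edge+xb*.104-yb*.012
print("C",C,"face",C-xb*.083-yb*.05,"pot",B.T@(np.array([.5266,.0377,0])-C))
g=lambda lo,hi,n:np.linspace(lo,hi,n)
bx=np.array(np.meshgrid(g(-.0375,.0375,11),-g(.0697,.25,37),g(-.095,.095,39))).reshape(3,-1)
pot=(B.T@(np.array([.5266,.0377,0])-C))[:2]
face=np.array([-.083,-.05,.028])
Q0=(J[3],[30,40,-50,60,-60,-80])
for tilt in(40,45,50):
 for dyaw in (-10,-13,-16):
  for roll in(-12,-6,0,6,12):
    Rt=(R.from_rotvec([0,0,np.radians(dyaw)])*R.from_matrix(rotT(a,tilt))*R.from_rotvec([0,np.radians(roll),0])).as_matrix()
    Rb=B.T@Rt
    # tip end-face corners (x +-9.5, z +-15); leading one
    co=np.array([[sx*.0095,0,sz*.011] for sx in(1,-1) for sz in(1,-1)])@Rb.T
    k=co[:,0].argmax();tcp=face-co[k]
    w=(Rb@bx).T+tcp
    out=lambda c:np.round(c*1000,1)
    # tab box x[-.104,-.07] y[-.016,.040] z[.110,.117]; pot; tub
    d=lambda lo,hi:np.linalg.norm(np.maximum(0,np.maximum(lo-w,w-hi)),axis=1).min()
    dt=d(np.array([-.104,-.016,.110]),np.array([-.07,.04,.117]));db=d(np.array([-.079,-.083,0]),np.array([.08,.083,.11]))
    dp=np.hypot(np.maximum(0,np.hypot(w[:,0]-pot[0],w[:,1]-pot[1])-.0235),np.maximum(0,w[:,2]-.04)).min()
    p=C+B@tcp
    s,e=min((ik(p,Rt,q0) for q0 in Q0),key=lambda z:z[1])
    print(tilt,dyaw,roll,"tab",out(dt),"tub",out(db),"pot",out(dp),"zmin",out(w[:,2].min()),"j3" if e<2e-3 else "NO",s)
E
python3 scan2.py
```

```text
[1.2794688166302258e-16, 0.8734746477479074, 1.790470199303873, 2.2883398012343394]
C [ 0.52 -0.13  0.  ] face [ 0.45 -0.07  0.  ] pot [-0.16  0.06  0.  ]
40 -10 -12 tab 23.0 tub 35.0 pot 0.0 zmin 24.2 NO [ 29.56  30.84 -60.77  70.72 -49.47  50.03]
40 -10 -6 tab 20.2 tub 29.5 pot 0.0 zmin 30.3 NO [ 29.57  30.98 -60.77  70.94 -49.42  56.28]
40 -10 0 tab 11.5 tub 24.3 pot 0.0 zmin 36.8 NO [ 29.56  31.1  -60.77  71.21 -49.38  62.54]
40 -10 6 tab 3.3 tub 19.4 pot 2.9 zmin 28.5 j3 [ 29.52  31.22 -60.77  71.5  -49.35  68.79]
40 -10 12 tab 0.0 tub 14.9 pot 8.9 zmin 20.7 j3 [ 29.54  31.35 -60.66  71.56 -49.34  74.85]
40 -13 -12 tab 21.7 tub 30.0 pot 0.0 zmin 24.2 j3 [ 30.64  31.4  -59.13  66.25 -49.78  49.  ]
40 -13 -6 tab 17.1 tub 24.6 pot 0.0 zmin 30.3 j3 [ 30.7   31.56 -59.02  66.23 -49.76  55.06]
40 -13 0 tab 8.8 tub 19.6 pot 0.0 zmin 36.8 j3 [ 30.75  31.73 -58.89  66.2  -49.75  61.1 ]
40 -13 6 tab 1.2 tub 15.0 pot 2.8 zmin 28.5 j3 [ 30.79  31.89 -58.74  66.17 -49.75  67.11]
40 -13 12 tab 0.0 tub 10.8 pot 9.2 zmin 20.7 j3 [ 30.81  32.03 -58.58  66.14 -49.75  73.09]
40 -16 -12 tab 20.5 tu
[... 2494 characters left out ...]
.2 zmin 51.2 j3 [ 26.66  26.54 -59.01  65.06 -41.71  54.08]
50 -13 6 tab 0.0 tub 2.2 pot 16.4 zmin 44.2 j3 [ 26.74  26.69 -58.87  65.   -41.71  60.1 ]
50 -13 12 tab 0.0 tub 0.0 pot 22.4 zmin 37.7 j3 [ 26.81  26.84 -58.71  64.93 -41.72  66.09]
50 -16 -12 tab 6.7 tub 15.5 pot 0.6 zmin 40.6 j3 [ 27.75  26.96 -57.28  59.9  -42.63  40.61]
50 -16 -6 tab 0.0 tub 9.2 pot 5.7 zmin 45.7 j3 [ 27.84  27.12 -57.17  59.86 -42.62  46.66]
50 -16 0 tab 0.0 tub 3.3 pot 11.2 zmin 51.2 j3 [ 27.91  27.27 -57.04  59.81 -42.62  52.7 ]
50 -16 6 tab 0.0 tub 0.0 pot 16.9 zmin 44.2 j3 [ 27.97  27.42 -56.89  59.75 -42.62  58.71]
50 -16 12 tab 0.0 tub 0.0 pot 23.1 zmin 37.7 j3 [ 28.02  27.57 -56.73  59.7  -42.63  64.69]
```

```bash
sed -i 's/o6=o5\*rv(q\[5\],X)/o6=o5*rv(-q[5],X)/' kin.py
sed -i '/^Q0=/,$d' scan2.py
cat >> scan2.py <<'E'
Q0=(J[3],[30,40,-50,60,-60,-80])
rows=[]
for off in(.0295,.051):
 for tilt in(35,45,52,60):
  for dyaw in (-12,-18,-24,-30,-36):
   for roll in(-8,0,8):
    Rt=(R.from_rotvec([0,0,np.radians(dyaw)])*R.from_matrix(rotT(a,tilt))*R.from_rotvec([0,np.radians(roll),0])).as_matrix()
    Rb=B.T@Rt
    co=np.array([[sx*.0095,0,-off+sz*.004] for sx in(1,-1) for sz in(1,-1)])@Rb.T
    k=co[:,0].argmax();tcp=face-co[k]
    w=(Rb@bx).T+tcp
    d=lambda lo,hi:np.linalg.norm(np.maximum(0,np.maximum(lo-w,w-hi)),axis=1).min()
    dt=d(np.array([-.104,-.016,.110]),np.array([-.07,.04,.117]));db=d(np.array([-.079,-.083,0]),np.array([.08,.083,.11]))
    dp=np.hypot(np.maximum(0,np.hypot(w[:,0]-pot[0],w[:,1]-pot[1])-.0235),np.maximum(0,w[:,2]-.04)).min()
    m=min(dt,db,dp,w[:,2].min())
    if m<.008:continue
    p=C+B@tcp
    s,e=min((ik(p,Rt,q0) for q0 in Q0),key=lambda z:z[1])
    if e<2e-3: print(off,tilt,dyaw,roll,"tab %.1f tub %.1f pot %.1f z %.1f"%tuple(1e3*v for v in(dt,db,dp,w[:,2].min())),s)
E
python3 scan2.py
```

```text
[3.0222049502402157e-16, 0.0004523491153615405, 0.0001928687139963977, 0.00018197317128755056]
C [ 0.52 -0.13  0.  ] face [ 0.45 -0.07  0.  ] pot [-0.16  0.06  0.  ]
0.051 35 -18 -8 tab 23.9 tub 32.8 pot 24.1 z 25.3 [ 37.07  33.45 -60.27  56.65 -52.89 -85.79]
0.051 35 -18 0 tab 18.8 tub 30.7 pot 17.9 z 29.5 [ 37.5   34.38 -60.01  56.62 -52.5  -94.48]
0.051 35 -18 8 tab 14.3 tub 29.1 pot 13.7 z 12.8 [  37.83   35.32  -59.6    56.63  -52.18 -103.02]
0.051 35 -24 -8 tab 20.1 tub 26.9 pot 13.5 z 25.3 [ 38.17  34.82 -55.26  47.35 -54.94 -82.08]
0.051 35 -24 0 tab 15.4 tub 25.2 pot 8.3 z 29.5 [ 38.55  35.73 -54.94  47.28 -54.55 -90.6 ]
```

```bash
sed -i '/^rows=/,$d' scan2.py
cat >> scan2.py <<'E'
def pose(tilt,dyaw,roll,off,dx,dz=0,face=face):
    Rt=(R.from_rotvec([0,0,np.radians(dyaw)])*R.from_matrix(rotT(a,tilt))*R.from_rotvec([0,np.radians(roll),0])).as_matrix()
    Rb=B.T@Rt
    co=np.array([[sx*.0095,0,-off+sz*.004] for sx in(1,-1) for sz in(1,-1)])@Rb.T
    tcp=face-co[co[:,0].argmax()]
    return C+B@tcp+xb*dx+Z*dz,Rt
E
python3 - <<'E'
from scan2 import *
from h import inc,sense
np.set_printoptions(precision=4,suppress=True)
print("face",C-xb*.083-yb*.05)
for dx,dz in((-.06,.08),(-.06,0),(-.03,0),(0,0),(.004,0)):
    p,Rt=pose(35,-20,-4,.051,dx,dz);s,e=ik(p,Rt,J[3],.3)
    print(dx,dz,p,e,s)
s=sense();p,Rt=pose(35,-20,-4,.051,-.06,.08);print(inc(p,Rt))
E
```

```text
[3.0222049502402157e-16, 0.0004523491153615405, 0.0001928687139963977, 0.00018197317128755056]
C [ 0.52 -0.13  0.  ] face [ 0.45 -0.07  0.  ] pot [-0.16  0.06  0.  ]
face [ 0.4482 -0.0692  0.    ]
-0.06 0.08 [ 0.3726 -0.0089  0.1034] 5.733264688768796e-14 [ 49.8923  25.5676 -51.6463  35.1071 -65.1877 -77.0613]
-0.06 0 [ 0.3726 -0.0089  0.0234] 2.5690844245751703e-14 [ 48.5172  35.3319 -54.9285  41.0835 -54.8035 -86.2089]
-0.03 0 [ 0.3827 -0.0372  0.0234] 3.0083146188086403e-15 [ 43.3936  34.8266 -56.9041  46.9862 -53.8094 -87.5448]
0 0 [ 0.3927 -0.0654  0.0234] 5.841975891832922e-16 [ 37.8112  34.3718 -58.4955  53.3146 -53.2537 -88.8069]
0.004 0 [ 0.394  -0.0692  0.0234] 1.2496994154458751e-15 [ 37.0372  34.3167 -58.6755  54.1804 -53.2117 -88.9619]
(array([-0.0149, -0.0349,  0.0532]), array([0.2665, 0.1581, 0.1651]))
```

Call:
move_arm:
  increments: "-1 -0.004 -0.009 0.013 0.067 0.04 0.041; -1 -0.008 -0.018 0.027 0.133 0.079 0.083; -1 -0.011 -0.026 0.04 0.2 0.119 0.124; -1 -0.015 -0.035 0.053 0.267 0.158 0.165; -1 -0.015 -0.035 0.053 0.267 0.158 0.165; -1 -0.015 -0.035 0.053 0.267 0.158 0.165"

```text
time_s: 3.1
tcp_pos: [0.3728, -0.0091, 0.1037]
ee_rot: [[-0.065, -0.007, -0.998], [0.573, -0.819, -0.032], [-0.817, -0.574, 0.057]]
wrist_force: [-0.4, -0.4, 0.6]
gripper_width: 0.466
```

Run:
```python
from scan2 import *
from h import inc,sense
np.set_printoptions(precision=4,suppress=True)
s=sense();print(s["joints"],s["gripper_width"],s["wrist_force"])
for dx,dz in((-.06,.08),(-.06,0),(-.02,0)):
    p,Rt=pose(35,-20,-4,.051,dx,dz);print(inc(p,Rt))
```

```text
[3.0222049502402157e-16, 0.0004523491153615405, 0.0001928687139963977, 0.00018197317128755056]
C [ 0.52 -0.13  0.  ] face [ 0.45 -0.07  0.  ] pot [-0.16  0.06  0.  ]
[ 49.8565  25.4869 -51.6896  35.1787 -65.1638 -77.0011] 0.46648860207929554 [-0.4383 -0.3585  0.6113]
(array([0.0004, 0.    , 0.0001]), array([0.001 , 0.0009, 0.0007]))
(array([ 0.0658,  0.0459, -0.0045]), array([0.001 , 0.0009, 0.0007]))
(array([ 0.0433,  0.0767, -0.0166]), array([0.001 , 0.0009, 0.0007]))
```

Call:
move_arm:
  increments: "-1 0.013 0.009 -0.001 0 0 0; -1 0.026 0.018 -0.002 0 0 0; -1 0.039 0.027 -0.003 0 0 0; -1 0.052 0.037 -0.004 0 0 0; -1 0.0655 0.046 -0.0045 0 0 0; -1 0.058 0.056 -0.0085 0 0 0; -1 0.0505 0.066 -0.0125 0 0 0; -1 0.0505 0.066 -0.0125 0 0 0"

```text
time_s: 3.9
tcp_pos: [0.38, -0.0364, 0.0244]
ee_rot: [[-0.065, -0.011, -0.998], [0.572, -0.82, -0.028], [-0.817, -0.573, 0.059]]
wrist_force: [-0.1, -1.0, -0.2]
gripper_width: 0.996
```

Run:
```python
from scan2 import *
from h import *
from station import capture
np.set_printoptions(precision=4,suppress=True)
s=sense();print(s["joints"],s["gripper_width"],s["wrist_force"])
p,Rt=pose(35,-20,-4,.051,0,0);print(inc(p,Rt))
print("per-mm xb in tool",s["ee_rot"].T@xb)
for n in("scene","top"):
    im,d=capture(n);cv2.imwrite(f"pics/{n}2.png",im[:,:,::-1]);cv2.imwrite(f"pics/{n}2c.png",cv2.resize(im[160:310,190:390,::-1],None,fx=4,fy=4,interpolation=cv2.INTER_CUBIC))
```

```text
[3.0222049502402157e-16, 0.0004523491153615405, 0.0001928687139963977, 0.00018197317128755056]
C [ 0.52 -0.13  0.  ] face [ 0.45 -0.07  0.  ] pot [-0.16  0.06  0.  ]
[ 43.8225  34.733  -56.8911  46.2466 -53.9128 -87.2944] 0.9958846413988246 [-0.0926 -1.0372 -0.2253]
(array([-0.0166,  0.0242, -0.0119]), array([-0.0035, -0.    , -0.0005]))
per-mm xb in tool [-0.5611  0.769  -0.3063]
```

View pics/top2c.png

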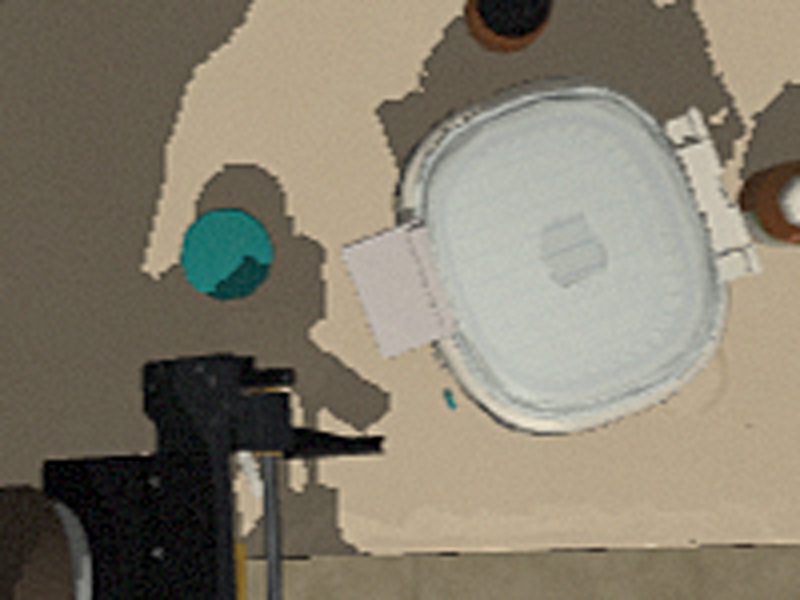

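View pics/scene2c.png

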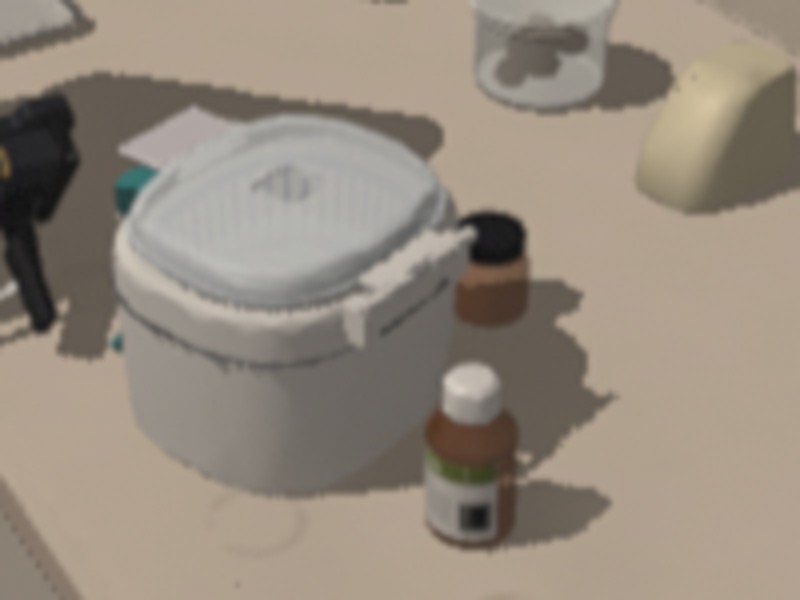

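Run:
```python
from scan2 import *
from h import *
np.set_printoptions(precision=4,suppress=True)
s=sense();f=lambda u,v:((u+.5)/4-.5+190,(v+.5)/4-.5+160)
tcp=s["tcp_pos"];Rt=s["ee_rot"]
for u,v in((383,436),(383,451)):
    for z in(.02,.03):
        w=onz("top",*f(u,v),z);print(z,w,"tool",Rt.T@(w-tcp))
print("two", two(("top",*f(382,443)),("scene",*f(42,326))), Rt.T@(two(("top",*f(382,443)),("scene",*f(42,326)))[0]-tcp))
b=two(("top",*f(449,398)),("scene",*f(117,342)));print("btn",b,B.T@(b[0]-C))
```

```text
[3.0222049502402157e-16, 0.0004523491153615405, 0.0001928687139963977, 0.00018197317128755056]
C [ 0.52 -0.13  0.  ] face [ 0.45 -0.07  0.  ] pot [-0.16  0.06  0.  ]
0.02 [ 0.4313 -0.0419  0.02  ] tool [-0.0038  0.0078 -0.0505]
0.03 [ 0.432  -0.0414  0.03  ] tool [-0.0118  0.0017 -0.0506]
0.02 [ 0.4237 -0.0417  0.02  ] tool [-0.0032  0.0077 -0.0429]
0.03 [ 0.4244 -0.0412  0.03  ] tool [-0.0111  0.0015 -0.0431]
two (array([ 0.4262, -0.0402,  0.0265]), np.float64(0.004322203393519779)) [-0.0078  0.0027 -0.0451]
btn (array([ 0.4501, -0.0756,  0.0295]), np.float64(0.00013371452813688224)) [-0.0763 -0.0503  0.0295]
```

```bash
python3 -c "
import cv2
p=cv2.imread('pics/top2.png');cv2.imwrite('pics/top2d.png',cv2.resize(p[235:345,200:330],None,fx=6,fy=6,interpolation=cv2.INTER_CUBIC)[:600])"
```

```text
(no output)
```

View pics/top2d.png

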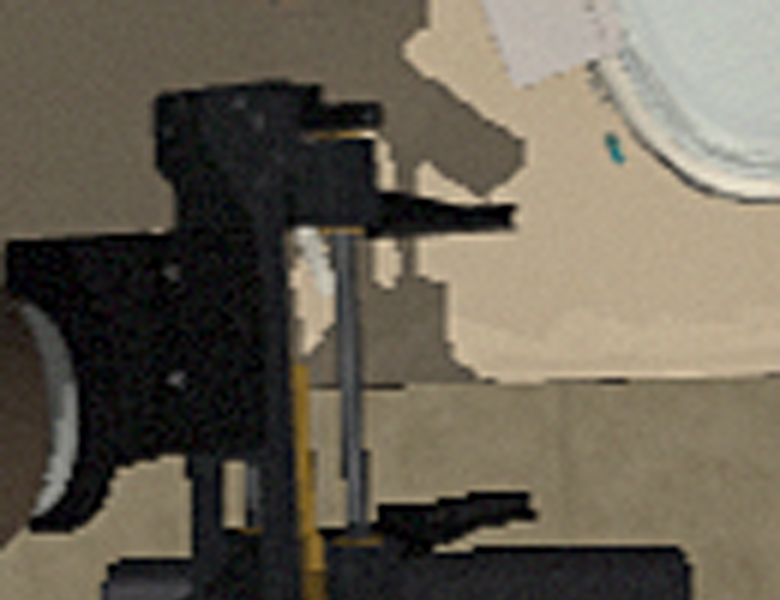

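Call:
move_arm:
  increments: "-1 -0.0037 0.0055 -0.005 0 0 0; -1 -0.0074 0.011 -0.01 0 0 0; -1 -0.011 0.0165 -0.0153 0 0 0; -1 -0.0138 0.0203 -0.0168 0 0 0; -1 -0.0138 0.0203 -0.0168 0 0 0"

```text
time_s: 4.5
tcp_pos: [0.3982, -0.0594, 0.023]
ee_rot: [[-0.063, -0.01, -0.998], [0.573, -0.819, -0.028], [-0.817, -0.573, 0.058]]
wrist_force: [0.3, -0.9, 0.1]
gripper_width: 0.999
```

Run:
```python
from scan2 import *
from h import *
from station import capture
np.set_printoptions(precision=4,suppress=True)
s=sense();print(s["wrist_force"],s["joints"])
tip=s["tcp_pos"]+s["ee_rot"]@[-.0095,0,-.0485];print("tip bath",B.T@(tip-C))
im,d=capture("top");cv2.imwrite("pics/top3d.png",cv2.resize(im[235:335,230:330,::-1],None,fx=6,fy=6,interpolation=cv2.INTER_CUBIC))
```

```text
[3.0222049502402157e-16, 0.0004523491153615405, 0.0001928687139963977, 0.00018197317128755056]
C [ 0.52 -0.13  0.  ] face [ 0.45 -0.07  0.  ] pot [-0.16  0.06  0.  ]
[ 0.3398 -0.9079  0.1001] [ 38.2779  34.7887 -57.2019  52.1313 -53.7936 -87.8723]
tip bath [-0.0887 -0.0491  0.0279]
```

View pics/top3d.png

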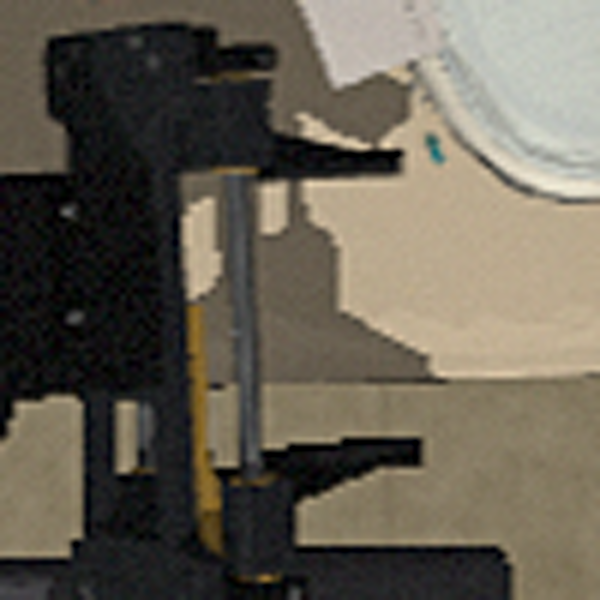

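Call:
move_arm:
  increments: "-1 -0.0017 0.0023 -0.0009 0 0 0; -1 -0.0034 0.0046 -0.0018 0 0 0; -1 -0.0034 0.0046 -0.0018 0 0 0"

```text
time_s: 4.85
tcp_pos: [0.4003, -0.0644, 0.023]
ee_rot: [[-0.064, -0.009, -0.998], [0.573, -0.819, -0.03], [-0.817, -0.573, 0.058]]
wrist_force: [-0.7, 0.2, -0.3]
gripper_width: 0.997
```

Call:
move_arm:
  increments: "-1 -0.0011 0.0015 -0.0006 0 0 0; -1 -0.0011 0.0015 -0.0006 0 0 0"

```text
time_s: 5.05
tcp_pos: [0.401, -0.066, 0.023]
ee_rot: [[-0.064, -0.009, -0.998], [0.573, -0.819, -0.03], [-0.817, -0.573, 0.058]]
wrist_force: [0.4, -0.9, 0.0]
gripper_width: 1.002
```

Call:
move_arm:
  increments: "-1 -0.0011 0.0015 -0.0006 0 0 0; -1 -0.0011 0.0015 -0.0006 0 0 0"

```text
time_s: 5.25
tcp_pos: [0.4018, -0.0677, 0.0229]
ee_rot: [[-0.064, -0.008, -0.998], [0.573, -0.819, -0.03], [-0.817, -0.574, 0.057]]
wrist_force: [-0.5, 0.4, -0.4]
gripper_width: 1.002
```

Call:
move_arm:
  increments: "-1 -0.0006 0.0008 -0.0003 0 0 0; -1 -0.0006 0.0008 -0.0003 0 0 0"

```text
time_s: 5.45
tcp_pos: [0.4022, -0.0685, 0.0229]
ee_rot: [[-0.064, -0.008, -0.998], [0.573, -0.819, -0.03], [-0.817, -0.574, 0.057]]
wrist_force: [-1.1, 1.9, 0.2]
gripper_width: 0.999
```

Call:
move_arm:
  increments: "-1 -0.0006 0.0008 -0.0003 0 0 0; -1 -0.0006 0.0008 -0.0003 0 0 0"

```text
time_s: 5.65
tcp_pos: [0.4026, -0.0694, 0.0228]
ee_rot: [[-0.064, -0.008, -0.998], [0.573, -0.819, -0.031], [-0.817, -0.574, 0.057]]
wrist_force: [-1.2, 3.7, 0.4]
gripper_width: 1.0
```

Call:
move_arm:
  increments: "-1 -0.0006 0.0008 -0.0003 0 0 0; -1 -0.0006 0.0008 -0.0003 0 0 0"

```text
time_s: 5.85
tcp_pos: [0.4029, -0.0703, 0.0228]
ee_rot: [[-0.065, -0.008, -0.998], [0.574, -0.819, -0.031], [-0.817, -0.574, 0.057]]
wrist_force: [-3.3, 5.5, 1.9]
gripper_width: 1.001
```

Call:
move_arm:
  increments: "-1 -0.0006 0.0008 -0.0003 0 0 0; -1 -0.0006 0.0008 -0.0003 0 0 0"

```text
time_s: 6.05
tcp_pos: [0.4033, -0.071, 0.0227]
ee_rot: [[-0.065, -0.007, -0.998], [0.574, -0.818, -0.031], [-0.816, -0.575, 0.057]]
wrist_force: [-3.6, 7.5, 2.4]
gripper_width: 1.001
```

Call:
move_arm:
  increments: "-1 -0.0006 0.0008 -0.0003 0 0 0; -1 -0.0006 0.0008 -0.0003 0 0 0"

```text
time_s: 6.25
tcp_pos: [0.4036, -0.0715, 0.0226]
ee_rot: [[-0.066, -0.006, -0.998], [0.575, -0.818, -0.033], [-0.816, -0.576, 0.057]]
wrist_force: [-8.9, 13.3, 3.6]
gripper_width: 0.998
```

Call:
move_arm:
  increments: "-1 -0.0003 0.0005 -0.0002 0 0 0; -1 -0.0003 0.0005 -0.0002 0 0 0; -1 -0.0003 0.0005 -0.0002 0 0 0"

```text
time_s: 6.55
tcp_pos: [0.4038, -0.0717, 0.0225]
ee_rot: [[-0.066, -0.006, -0.998], [0.575, -0.817, -0.033], [-0.815, -0.576, 0.057]]
wrist_force: [-11.4, 15.7, 6.2]
gripper_width: 1.0
```

Call:
move_arm:
  increments: "-1 0.002 -0.003 0.001 0 0 0; -1 0.006 -0.008 0.003 0 0 0; -1 0.012 -0.016 0.006 0 0 0; -1 0.018 -0.024 0.01 0 0 0; -1 0.024 -0.033 0.013 0 0 0; 1 0.028 -0.039 0.015 0 0 0"

```text
time_s: 7.15
tcp_pos: [0.3868, -0.0254, 0.0235]
ee_rot: [[-0.064, -0.009, -0.998], [0.572, -0.82, -0.03], [-0.818, -0.573, 0.058]]
wrist_force: [0.2, -0.7, 0.4]
gripper_width: 0.965
```

Run:
```python
from scan2 import *
from h import *
from station import capture
np.set_printoptions(precision=4,suppress=True)
s=sense();print(s["wrist_force"],s["joints"],s["tcp_pos"])
im,d=capture("top");cv2.imwrite("pics/top4d.png",cv2.resize(im[215:315,230:330,::-1],None,fx=6,fy=6,interpolation=cv2.INTER_CUBIC))
```

```text
[3.0222049502402157e-16, 0.0004523491153615405, 0.0001928687139963977, 0.00018197317128755056]
C [ 0.52 -0.13  0.  ] face [ 0.45 -0.07  0.  ] pot [-0.16  0.06  0.  ]
[ 0.244  -0.7065  0.443 ] [ 44.6384  35.2983 -55.1817  44.9847 -54.7331 -86.3856] [ 0.3868 -0.0254  0.0235]
```

View pics/top4d.png

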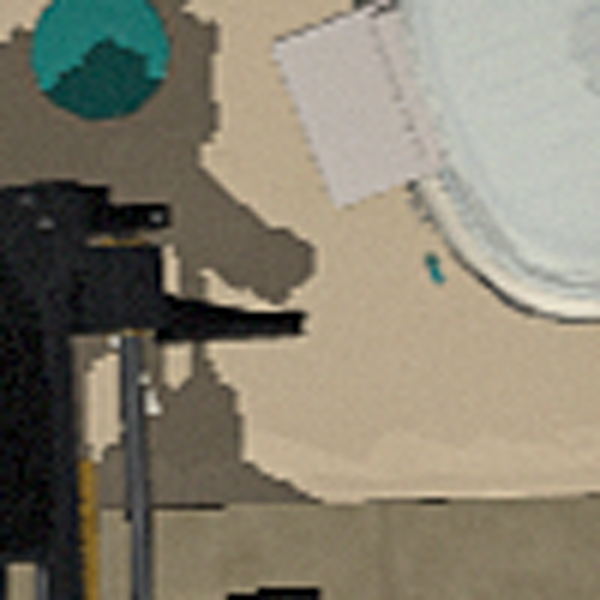

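```bash
cat > lid.py <<'E'
from scan2 import *
# fix bath centre by button contact: shift forward 0..3mm
H=np.array([.075,.012,.111])
def lidpose(tilt,dyaw,th,rho,gap=0.):
    Rt=(R.from_rotvec([0,0,np.radians(dyaw)])*R.from_matrix(rotT(a,tilt))).as_matrix();Rb=B.T@Rt
    c=H+rho*np.array([-np.cos(th),0,np.sin(th)])+(.002-gap)*np.array([np.sin(th),0,np.cos(th)])
    co=Rb@[-.0095,0,0]
    return C+B@(c-co),Rt
E
python3 - <<'E'
from lid import *
for tilt in(5,15,25):
  for dy in(0,-12,-24,-36):
    q=np.array(J[3]);bad=[];qs=[]
    for th in(-.15,0,.2,.4,.7,1.0,1.3,1.5,1.65,1.75):
        p,Rt=lidpose(tilt,dy,th,.163);q2,e=ik(p,Rt,q)
        if e>2e-3:bad.append(th)
        else:q=q2
        qs.append(q2)
    qs=np.array(qs);print(tilt,dy,"bad",bad,"j3",qs[:,2],"maxstep",np.abs(np.diff(qs,axis=0)).max(0))
E
```

```text
[3.0222049502402157e-16, 0.0004523491153615405, 0.0001928687139963977, 0.00018197317128755056]
C [ 0.52 -0.13  0.  ] face [ 0.45 -0.07  0.  ] pot [-0.16  0.06  0.  ]
5 0 bad [] j3 [-55.98 -56.18 -56.4  -56.57 -56.68 -56.5  -55.87 -55.18 -54.52 -54.03] maxstep [8.31 5.11 0.69 7.98 1.17 4.89]
5 -12 bad [] j3 [-46.29 -46.44 -46.67 -46.9  -47.2  -47.34 -47.18 -46.87 -46.54 -46.27] maxstep [6.8  4.56 0.33 6.57 1.69 3.99]
5 -24 bad [] j3 [-36.18 -36.36 -36.62 -36.89 -37.26 -37.47 -37.44 -37.24 -37.01 -36.81] maxstep [5.73 4.08 0.37 5.6  1.93 3.39]
5 -36 bad [] j3 [-26.16 -26.39 -26.68 -26.96 -27.29 -27.42 -27.28 -27.01 -26.72 -26.5 ] maxstep [5.   3.67 0.33 5.01 2.01 3.04]
15 0 bad [] j3 [-56.71 -56.51 -56.18 -55.81 -55.22 -54.52 -53.65 -52.95 -52.36 -51.94] maxstep [7.92 4.79 0.87 6.88 1.95 5.49]
15 -12 bad [] j3 [-47.09 -46.84 -46.53 -46.24 -45.85 -45.46 -45.01 -44.65 -44.35 -44.13] maxstep [6.55 4.27 0.45 5.73 1.9  4.51]
15 -24 bad [] j3 [-36.97 -36.76 -36.52 -36.3  -36.   -35.7  -35.34 -35.06 -34.82 -34.66] maxstep [5.57 3.81 0.36 4.94 2.22 3.8 ]
15 -36 bad [] j3 [-26.95 -26.82 -26.64 -26.45 -26.14 -25.76 -25.28 -24.9  -24.59 -24.38] maxstep [4.89 3.41 0.48 4.47 2.32 3.35]
25 0 bad [] j3 [-56.78 -56.17 -55.29 -54.37 -53.02 -51.76 -50.6  -49.87 -49.34 -48.99] maxstep [7.42 4.34 1.35 5.5  2.39 6.1 ]
25 -12 bad [] j3 [-47.46 -46.81 -45.94 -45.11 -43.98 -42.99 -42.15 -41.68 -41.36 -41.18] maxstep [6.26 3.9  1.13 4.7  2.19 5.03]
25 -24 bad [] j3 [-37.58 -37.   -36.23 -35.5  -34.49 -33.59 -32.81 -32.36 -32.08 -31.91] maxstep [5.42 3.49 1.01 4.17 2.55 4.21]
25 -36 bad [] j3 [-27.83 -27.34 -26.68 -26.   -25.   -24.04 -23.12 -22.56 -22.18 -21.95] maxstep [4.81 3.12 1.   3.86 2.65 3.68]
```

Run:
```python
from lid import *
from h import inc,sense
np.set_printoptions(precision=4,suppress=True)
s=sense();Rc=s["ee_rot"];pc=s["tcp_pos"]
pA=pc+[0,0,.085]
p,Rt=lidpose(12,-10,0,.161,.012);pB=p-xb*.06
print("pB",pB,ik(pB,Rt,s["joints"]))
print("up",Rc.T@(pA-pc));print("B from now",inc(pB,Rt))
```

```text
[3.0222049502402157e-16, 0.0004523491153615405, 0.0001928687139963977, 0.00018197317128755056]
C [ 0.52 -0.13  0.  ] face [ 0.45 -0.07  0.  ] pot [-0.16  0.06  0.  ]
pB [0.4853 0.0128 0.0917] (array([ 45.488 ,  43.0214, -45.4306,  53.7372, -78.9128, -88.724 ]), np.float64(1.0297436032316689e-15))
up [-0.0695 -0.0487  0.0048]
B from now (array([-0.0409, -0.0705, -0.095 ]), array([-0.1468, -0.0014,  0.4054]))
```

Call:
move_arm:
  increments: "1 -0.023 -0.016 0.001 0 0 0; 1 -0.046 -0.032 0.003 0 0 0; 1 -0.0695 -0.0487 0.005 0 0 0; 1 -0.062 -0.054 -0.02 -0.037 0 0.1; 1 -0.055 -0.06 -0.045 -0.074 0 0.2; 1 -0.048 -0.065 -0.07 -0.11 -0.001 0.3; 1 -0.041 -0.0705 -0.095 -0.147 -0.001 0.405; 1 -0.041 -0.0705 -0.095 -0.147 -0.001 0.405"

```text
time_s: 8.0
tcp_pos: [0.4863, 0.0119, 0.0886]
ee_rot: [[-0.038, 0.16, -0.986], [0.201, -0.966, -0.164], [-0.979, -0.204, 0.005]]
wrist_force: [-0.5, -1.2, 0.8]
gripper_width: 0.217
```

Run:
```python
from lid import *
from h import *
from station import capture
np.set_printoptions(precision=4,suppress=True)
s=sense();print(s["wrist_force"],s["joints"],s["tcp_pos"],s["gripper_width"])
for sh,g in((-.06,.012),(0,.012),(0,0)):
    p,Rt=lidpose(12,-10,0,.161,g);print(inc(p+xb*sh,Rt))
im,d=capture("top");cv2.imwrite("pics/top5d.png",cv2.resize(im[190:310,215:345,::-1],None,fx=5,fy=5,interpolation=cv2.INTER_CUBIC))
im,d=capture("scene");cv2.imwrite("pics/scene5.png",cv2.resize(im[100:310,120:380,::-1],None,fx=2.8,fy=2.8,interpolation=cv2.INTER_CUBIC))
```

```text
[3.0222049502402157e-16, 0.0004523491153615405, 0.0001928687139963977, 0.00018197317128755056]
C [ 0.52 -0.13  0.  ] face [ 0.45 -0.07  0.  ] pot [-0.16  0.06  0.  ]
[-0.5402 -1.1595  0.7694] [ 45.2807  43.5066 -45.366   53.9454 -78.8839 -88.7917] [0.4863 0.0119 0.0886] 0.21682958445455205
(array([-0.0028, -0.0017,  0.0008]), array([-0.0012,  0.0046, -0.0039]))
(array([-0.0149,  0.0561, -0.0096]), array([-0.0012,  0.0046, -0.0039]))
(array([-0.0267,  0.0536, -0.0096]), array([-0.0012,  0.0046, -0.0039]))
```

View pics/top5d.png

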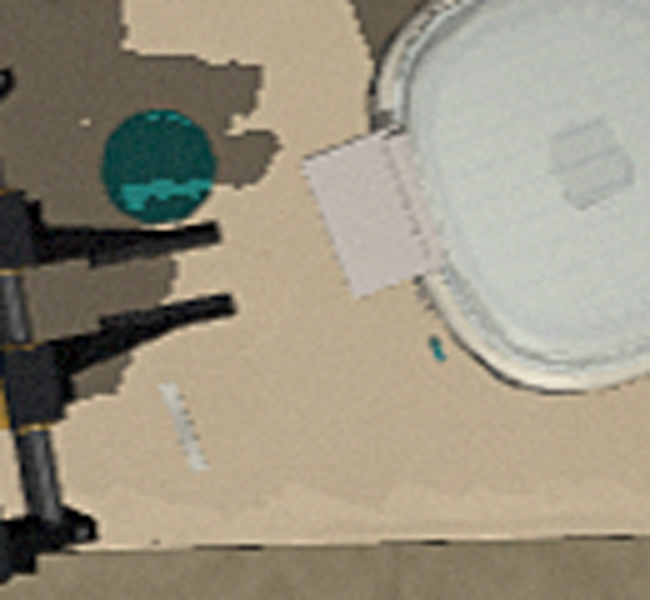

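View pics/scene5.png

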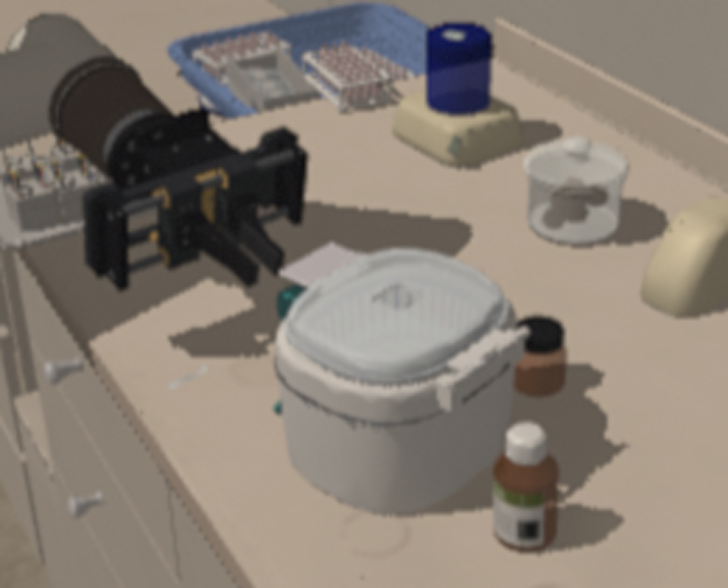

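Call:
move_arm:
  increments: "1 -0.003 -0.0015 0.001 0 0 0; 1 -0.003 -0.0015 0.001 0 0 0; 1 -0.006 0.013 -0.002 0 0 0; 1 -0.009 0.027 -0.004 0 0 0; 1 -0.012 0.042 -0.007 0 0 0; 1 -0.015 0.056 -0.0095 0 0 0; 1 -0.015 0.056 -0.0095 0 0 0"

```text
time_s: 8.8
tcp_pos: [0.5032, -0.0461, 0.0961]
ee_rot: [[-0.032, 0.157, -0.987], [0.207, -0.965, -0.16], [-0.978, -0.209, -0.001]]
wrist_force: [-0.3, 0.4, -0.7]
gripper_width: 0.007
```

Run:
```python
from lid import *
from h import *
from station import capture
np.set_printoptions(precision=4,suppress=True)
s=sense();print(s["wrist_force"],s["joints"],s["tcp_pos"],s["gripper_width"])
pc,Rc=s["tcp_pos"],s["ee_rot"]
for th in(0,.1,.2,.3,.4,.5,.6,.7):
    p,Rt=lidpose(12,-10,th,.161,0);print(th,*inc(p,Rt))
im,d=capture("top");cv2.imwrite("pics/top6d.png",cv2.resize(im[190:310,215:345,::-1],None,fx=5,fy=5,interpolation=cv2.INTER_CUBIC))
```

```text
[3.0222049502402157e-16, 0.0004523491153615405, 0.0001928687139963977, 0.00018197317128755056]
C [ 0.52 -0.13  0.  ] face [ 0.45 -0.07  0.  ] pot [-0.16  0.06  0.  ]
[-0.2922  0.3531 -0.6828] [ 36.9703  41.6009 -48.7895  62.3486 -77.7404 -90.4346] [ 0.5032 -0.0461  0.0961] 0.007351241421347611
0 [-0.007  -0.0035 -0.0025] [-0.004  -0.0023  0.0014]
0.1 [-0.0229 -0.0059 -0.0027] [-0.004  -0.0023  0.0014]
0.2 [-0.039  -0.0067 -0.0031] [-0.004  -0.0023  0.0014]
0.3 [-0.055  -0.006  -0.0039] [-0.004  -0.0023  0.0014]
0.4 [-0.0709 -0.0036 -0.0049] [-0.004  -0.0023  0.0014]
0.5 [-0.0865  0.0003 -0.0062] [-0.004  -0.0023  0.0014]
0.6 [-0.1015  0.0057 -0.0078] [-0.004  -0.0023  0.0014]
0.7 [-0.116   0.0125 -0.0096] [-0.004  -0.0023  0.0014]
```

View pics/top6d.png

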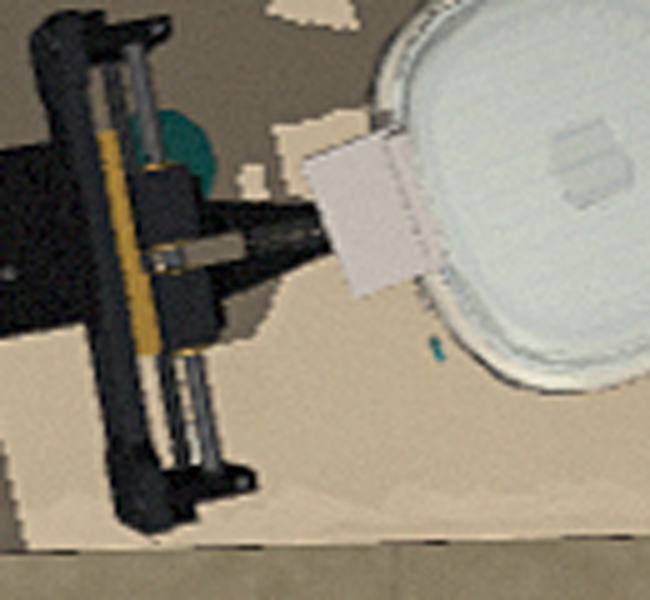

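Call:
move_arm:
  increments: "1 -0.007 -0.003 -0.0025 0 0 0; 1 -0.015 -0.0045 -0.0026 0 0 0; 1 -0.023 -0.006 -0.0027 0 0 0; 1 -0.031 -0.0065 -0.003 0 0 0; 1 -0.039 -0.0067 -0.0031 0 0 0; 1 -0.047 -0.0065 -0.0035 0 0 0; 1 -0.055 -0.006 -0.0039 0 0 0; 1 -0.055 -0.006 -0.0039 0 0 0"

```text
time_s: 9.65
tcp_pos: [0.5088, -0.0494, 0.1508]
ee_rot: [[-0.033, 0.16, -0.987], [0.206, -0.965, -0.163], [-0.978, -0.209, -0.002]]
wrist_force: [-0.7, 0.9, -0.7]
gripper_width: 0.007
```

Run:
```python
from lid import *
from h import *
from station import capture
np.set_printoptions(precision=4,suppress=True)
s=sense();print(s["wrist_force"],s["joints"],s["tcp_pos"])
for th in(.3,.4,.5,.6,.7,.8,.9,1.0):
    p,Rt=lidpose(12,-10,th,.161,0);print(th,*inc(p,Rt))
im,d=capture("top");cv2.imwrite("pics/top7d.png",cv2.resize(im[190:310,215:345,::-1],None,fx=5,fy=5,interpolation=cv2.INTER_CUBIC))
im,d=capture("scene");cv2.imwrite("pics/scene7.png",cv2.resize(im[100:310,120:380,::-1],None,fx=2.8,fy=2.8,interpolation=cv2.INTER_CUBIC))
```

```text
[3.0222049502402157e-16, 0.0004523491153615405, 0.0001928687139963977, 0.00018197317128755056]
C [ 0.52 -0.13  0.  ] face [ 0.45 -0.07  0.  ] pot [-0.16  0.06  0.  ]
[-0.6554  0.9479 -0.6503] [ 36.4716  35.7908 -47.9838  61.8896 -80.829  -84.4755] [ 0.5088 -0.0494  0.1508]
0.3 [-0.0007  0.0014  0.0012] [-0.0014 -0.0018  0.001 ]
0.4 [-0.0166  0.0037  0.0002] [-0.0014 -0.0018  0.001 ]
0.5 [-0.0322  0.0076 -0.0011] [-0.0014 -0.0018  0.001 ]
0.6 [-0.0473  0.0131 -0.0026] [-0.0014 -0.0018  0.001 ]
0.7 [-0.0617  0.0199 -0.0044] [-0.0014 -0.0018  0.001 ]
0.8 [-0.0754  0.0282 -0.0064] [-0.0014 -0.0018  0.001 ]
0.9 [-0.0881  0.0378 -0.0085] [-0.0014 -0.0018  0.001 ]
1.0 [-0.0998  0.0486 -0.0108] [-0.0014 -0.0018  0.001 ]
```

View pics/scene7.png

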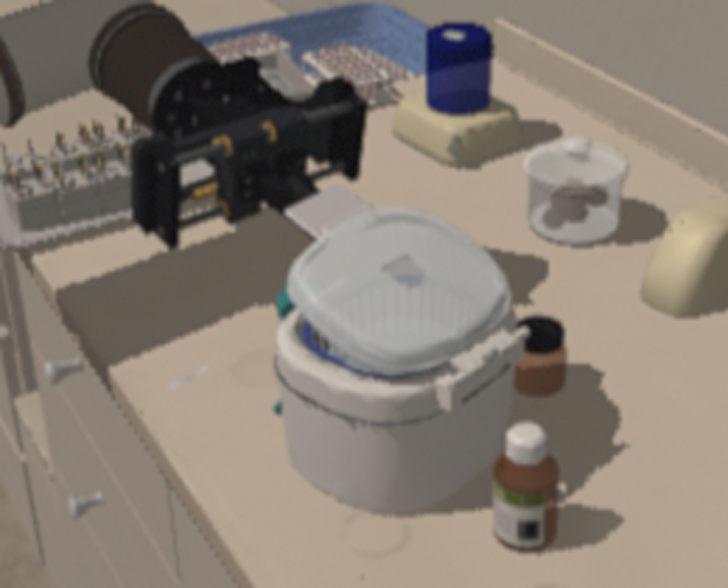

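Lid is rising on the fingertips (about 0.3 rad). Continue along the arc.

Call:
move_arm:
  increments: "1 -0.0086 0.0025 0.0007 0 0 0; 1 -0.0166 0.0037 0.0002 0 0 0; 1 -0.0245 0.0056 -0.0005 0 0 0; 1 -0.0322 0.0076 -0.0011 0 0 0; 1 -0.0398 0.0103 -0.0018 0 0 0; 1 -0.0473 0.0131 -0.0026 0 0 0; 1 -0.0545 0.0165 -0.0035 0 0 0; 1 -0.0617 0.02 -0.0044 0 0 0"

```text
time_s: 10.55
tcp_pos: [0.5185, -0.0808, 0.2066]
ee_rot: [[-0.034, 0.16, -0.987], [0.206, -0.965, -0.163], [-0.978, -0.208, -0.0]]
wrist_force: [-0.7, 0.3, -0.7]
gripper_width: 0.007
```

Run:
```python
from lid import *
from h import *
from station import capture
np.set_printoptions(precision=4,suppress=True)
s=sense();print(s["wrist_force"],s["joints"],s["tcp_pos"])
for th in(.7,.8,.9,1.0,1.1,1.2):
    p,Rt=lidpose(12,-10,th,.161,0);print(th,*inc(p,Rt))
im,d=capture("scene");cv2.imwrite("pics/scene8.png",cv2.resize(im[70:310,120:380,::-1],None,fx=2.5,fy=2.5,interpolation=cv2.INTER_CUBIC))
```

```text
[3.0222049502402157e-16, 0.0004523491153615405, 0.0001928687139963977, 0.00018197317128755056]
C [ 0.52 -0.13  0.  ] face [ 0.45 -0.07  0.  ] pot [-0.16  0.06  0.  ]
[-0.6995  0.2671 -0.6697] [ 31.9588  29.6851 -47.958   65.5279 -82.9233 -78.5138] [ 0.5185 -0.0808  0.2066]
0.7 [-0.0003 -0.0003  0.0001] [-0.0014 -0.0003  0.0004]
0.8 [-0.014   0.008  -0.0018] [-0.0014 -0.0003  0.0004]
0.9 [-0.0267  0.0176 -0.004 ] [-0.0014 -0.0003  0.0004]
1.0 [-0.0384  0.0284 -0.0063] [-0.0014 -0.0003  0.0004]
1.1 [-0.049   0.0403 -0.0087] [-0.0014 -0.0003  0.0004]
1.2 [-0.0582  0.0532 -0.0113] [-0.0014 -0.0003  0.0004]
```

View pics/scene8.png

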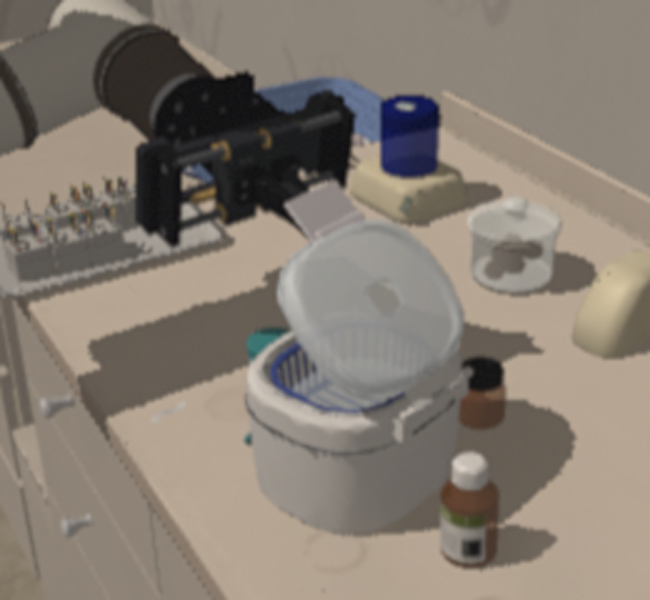

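Tracking well at ~0.7 rad. On to 1.1.

Call:
move_arm:
  increments: "1 -0.007 0.004 -0.001 0 0 0; 1 -0.014 0.008 -0.0018 0 0 0; 1 -0.0204 0.0127 -0.0029 0 0 0; 1 -0.0267 0.0176 -0.004 0 0 0; 1 -0.0326 0.023 -0.005 0 0 0; 1 -0.0384 0.0284 -0.0063 0 0 0; 1 -0.0438 0.0343 -0.0075 0 0 0; 1 -0.049 0.0403 -0.0087 0 0 0"

```text
time_s: 11.4
tcp_pos: [0.5353, -0.1285, 0.2459]
ee_rot: [[-0.034, 0.16, -0.987], [0.206, -0.965, -0.163], [-0.978, -0.208, 0.0]]
wrist_force: [-0.6, -0.2, 0.3]
gripper_width: 0.003
```

Run:
```python
from lid import *
from h import *
from station import capture
np.set_printoptions(precision=4,suppress=True)
s=sense();print(s["wrist_force"],s["joints"],s["tcp_pos"])
for th in(1.1,1.15,1.2,1.25,1.3,1.35,1.4,1.45,1.5):
    p,Rt=lidpose(12,-10,th,.161,0);print(th,*inc(p,Rt))
im,d=capture("scene");cv2.imwrite("pics/scene9.png",cv2.resize(im[70:310,120:380,::-1],None,fx=2.5,fy=2.5,interpolation=cv2.INTER_CUBIC))
```

```text
[3.0222049502402157e-16, 0.0004523491153615405, 0.0001928687139963977, 0.00018197317128755056]
C [ 0.52 -0.13  0.  ] face [ 0.45 -0.07  0.  ] pot [-0.16  0.06  0.  ]
[-0.6143 -0.1749  0.2742] [ 24.415   25.6618 -47.5879  72.2369 -82.7336 -73.7004] [ 0.5353 -0.1285  0.2459]
1.1 [-0.0002 -0.0002  0.    ] [-0.0013 -0.0002  0.0004]
1.15 [-0.005   0.0061 -0.0012] [-0.0013 -0.0002  0.0004]
1.2 [-0.0094  0.0127 -0.0026] [-0.0013 -0.0002  0.0004]
1.25 [-0.0136  0.0195 -0.0039] [-0.0013 -0.0002  0.0004]
1.3 [-0.0174  0.0264 -0.0052] [-0.0013 -0.0002  0.0004]
1.35 [-0.0208  0.0336 -0.0066] [-0.0013 -0.0002  0.0004]
1.4 [-0.0239  0.0409 -0.008 ] [-0.0013 -0.0002  0.0004]
1.45 [-0.0265  0.0484 -0.0094] [-0.0013 -0.0002  0.0004]
1.5 [-0.0288  0.0559 -0.0108] [-0.0013 -0.0002  0.0004]
```

View pics/scene9.png

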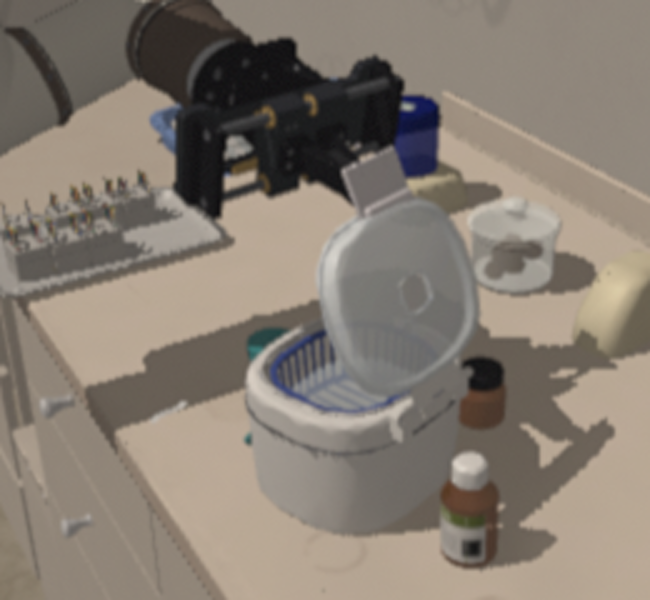

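Call:
move_arm:
  increments: "1 -0.005 0.006 -0.0012 0 0 0; 1 -0.0094 0.0127 -0.0026 0 0 0; 1 -0.0136 0.0195 -0.0039 0 0 0; 1 -0.0174 0.0264 -0.0052 0 0 0; 1 -0.0208 0.0336 -0.0066 0 0 0; 1 -0.0239 0.0409 -0.008 0 0 0; 1 -0.0265 0.0484 -0.0094 0 0 0; 1 -0.0288 0.0559 -0.0108 0 0 0"

```text
time_s: 12.25
tcp_pos: [0.5558, -0.1867, 0.2622]
ee_rot: [[-0.034, 0.16, -0.987], [0.206, -0.965, -0.163], [-0.978, -0.208, 0.0]]
wrist_force: [-0.4, 0.6, -0.7]
gripper_width: 0.008
```

Run:
```python
from lid import *
from h import *
from station import capture
np.set_printoptions(precision=4,suppress=True)
s=sense();print(s["wrist_force"],s["joints"],s["tcp_pos"])
for th in(1.5,1.55,1.6,1.65,1.7):
    p,Rt=lidpose(12,-10,th,.161,0);print(th,*inc(p,Rt))
im,d=capture("scene");cv2.imwrite("pics/scene10.png",cv2.resize(im[70:310,120:380,::-1],None,fx=2.5,fy=2.5,interpolation=cv2.INTER_CUBIC))
```

```text
[3.0222049502402157e-16, 0.0004523491153615405, 0.0001928687139963977, 0.00018197317128755056]
C [ 0.52 -0.13  0.  ] face [ 0.45 -0.07  0.  ] pot [-0.16  0.06  0.  ]
[-0.3707  0.641  -0.6655] [ 14.9365  24.3959 -46.9285  80.8902 -80.3787 -71.1378] [ 0.5558 -0.1867  0.2622]
1.5 [-0.0003 -0.0001  0.    ] [-0.0014 -0.0003  0.0004]
1.55 [-0.0022  0.0076 -0.0014] [-0.0014 -0.0003  0.0004]
1.6 [-0.0037  0.0154 -0.0028] [-0.0014 -0.0003  0.0004]
1.65 [-0.0048  0.0232 -0.0042] [-0.0014 -0.0003  0.0004]
1.7 [-0.0056  0.0311 -0.0056] [-0.0014 -0.0003  0.0004]
```

View pics/scene10.png

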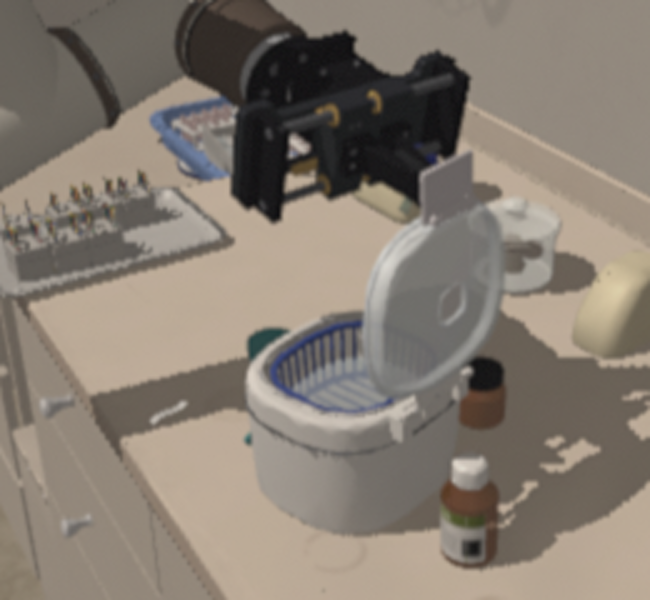

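Call:
move_arm:
  increments: "1 -0.001 0.005 -0.001 0 0 0; 1 -0.002 0.01 -0.002 0 0 0; 1 -0.003 0.015 -0.003 0 0 0; 1 -0.004 0.02 -0.004 0 0 0; 1 -0.005 0.025 -0.0045 0 0 0; 1 -0.005 0.03 -0.0055 0 0 0; 1 -0.005 0.03 -0.0055 0 0 0"

```text
time_s: 13.0
tcp_pos: [0.5659, -0.2157, 0.2606]
ee_rot: [[-0.034, 0.159, -0.987], [0.206, -0.965, -0.163], [-0.978, -0.208, 0.0]]
wrist_force: [0.2, -0.2, 0.9]
gripper_width: 0.004
```

Call:
move_arm:
  increments: "1 0 -0.01 0.002 0 0 0; 1 0 -0.03 0.004 0 0 0; 1 0 -0.06 0.008 0 0 0; 1 0 -0.09 0.01 0 0 0; 1 0 -0.12 0.014 0 0 0; 1 0 -0.14 0.016 0 0 0; 1 0 -0.14 0.016 0 0 0; 1 0 -0.14 0.016 0 0 0"

```text
time_s: 13.8
tcp_pos: [0.5278, -0.0817, 0.2899]
ee_rot: [[-0.034, 0.162, -0.986], [0.206, -0.965, -0.165], [-0.978, -0.209, 0.0]]
wrist_force: [-0.7, -0.6, -0.6]
gripper_width: 0.003
```

Run:
```python
from h import *
from station import capture
np.set_printoptions(precision=4,suppress=True)
s=sense();print(s["wrist_force"],s["joints"],s["tcp_pos"],s["time_s"])
im,d=capture("scene");cv2.imwrite("pics/scene11.png",cv2.resize(im[70:310,120:380,::-1],None,fx=2.5,fy=2.5,interpolation=cv2.INTER_CUBIC))
im,d=capture("top");cv2.imwrite("pics/top11.png",cv2.resize(im[130:310,200:420,::-1],None,fx=3.3,fy=3.3,interpolation=cv2.INTER_CUBIC))
```

```text
[-0.7133 -0.5655 -0.5615] [ 31.4273  22.6454 -43.6979  65.2579 -87.4437 -68.1222] [ 0.5278 -0.0817  0.2899] 13.8
```

View pics/scene11.png

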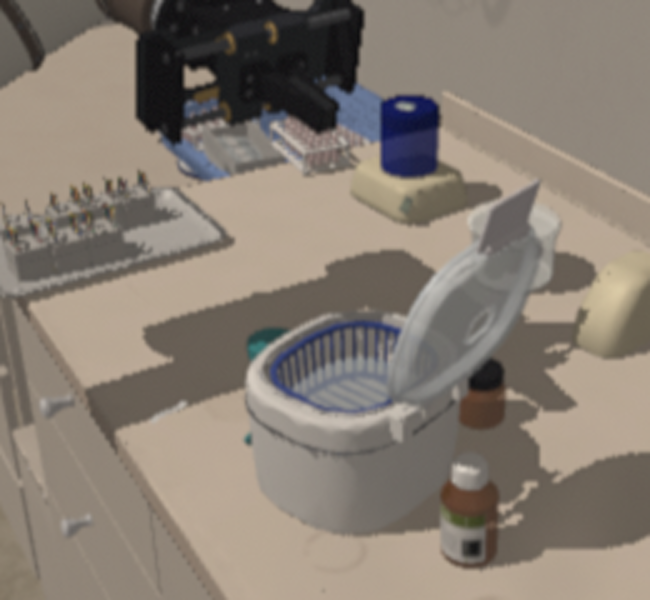

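View pics/top11.png

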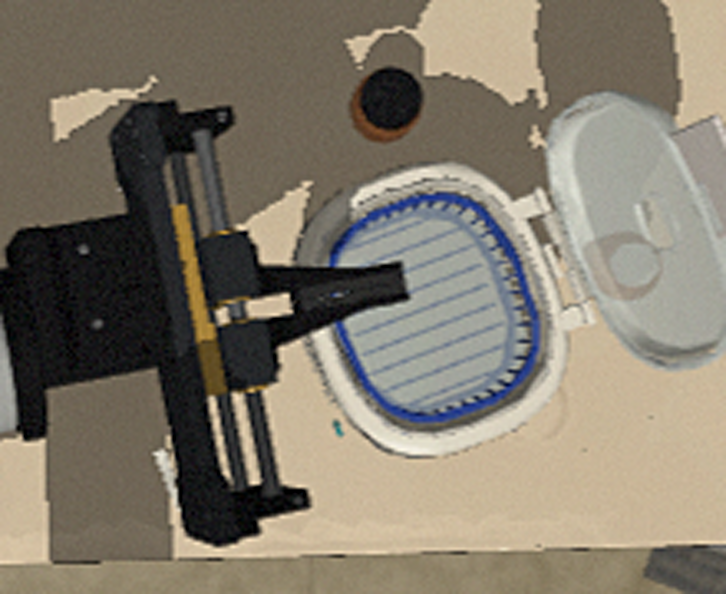

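Call:
move_arm:
  increments: "1 -0.02 -0.03 0 0 0 0; 1 -0.04 -0.06 0 0 0 0; 1 -0.05 -0.09 0 0 0 0; 1 -0.05 -0.1 0 0 0 0; 1 -0.05 -0.1 0 0 0 0; 1 -0.05 -0.1 0 0 0 0; 1 -0.05 -0.1 0 0 0 0; 1 -0.05 -0.1 0 0 0 0"

```text
time_s: 14.7
tcp_pos: [0.5134, 0.0025, 0.3591]
ee_rot: [[-0.035, 0.158, -0.987], [0.205, -0.965, -0.162], [-0.978, -0.208, 0.002]]
wrist_force: [-0.3, -0.8, -0.2]
gripper_width: 0.003
```

Call:
move_arm:
  increments: "1 0 0 0 0 0 0; 1 0 0 0 0 0 0; 1 0 0 0 0 0 0; 1 0 0 0 0 0 0; 1 0 0 0 0 0 0; 1 0 0 0 0 0 0; 1 0 0 0 0 0 0; 1 0 0 0 0 0 0"

```text
time_s: 15.5
tcp_pos: [0.5136, 0.0037, 0.3596]
ee_rot: [[-0.034, 0.16, -0.987], [0.206, -0.965, -0.164], [-0.978, -0.208, 0.0]]
wrist_force: [0.2, 0.5, -0.3]
gripper_width: 0.007
```

Run:
```python
from h import *
from station import capture
np.set_printoptions(precision=4,suppress=True)
s=sense();print(s["wrist_force"],s["tcp_pos"],s["time_s"])
im,d=capture("scene");cv2.imwrite("pics/scene12.png",cv2.resize(im[70:310,120:380,::-1],None,fx=2.5,fy=2.5,interpolation=cv2.INTER_CUBIC))
im,d=capture("top");cv2.imwrite("pics/top12.png",cv2.resize(im[130:310,200:420,::-1],None,fx=3.3,fy=3.3,interpolation=cv2.INTER_CUBIC))
cv2.imwrite("pics/top12f.png",im[:,:,::-1])
```

```text
[ 0.2141  0.4979 -0.2816] [0.5136 0.0037 0.3596] 15.5
```

View pics/scene12.png

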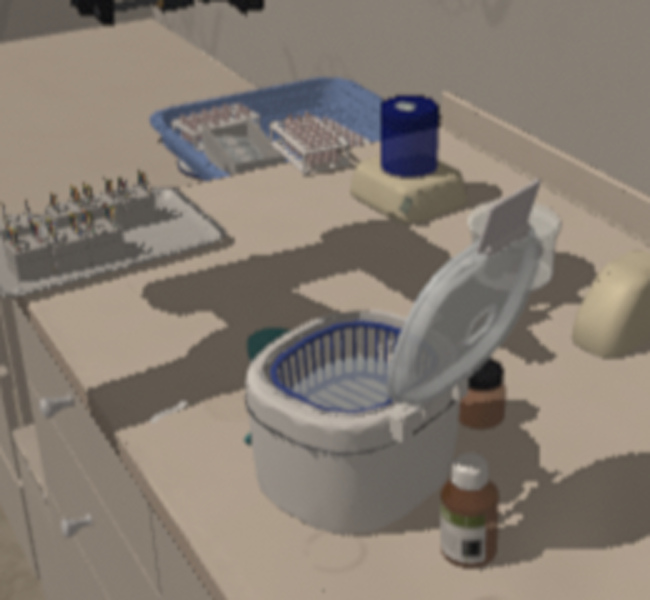

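View pics/top12.png

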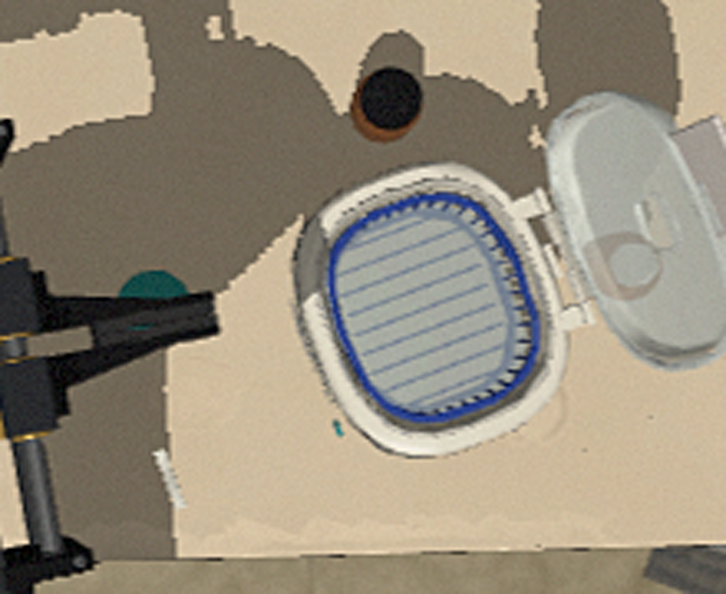

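```bash
python3 -c "
from station import r
print(r.finish_job())"
```

```text
the job is handed in; nothing more can be done
None
```

The job is done and handed in at about 15.6 s: the button was pressed and let out, then the lid was flipped open.

- **Button:** I pressed it with one open fingertip. The force climbed steadily over about 3 mm, then jumped from about 9 N to 16–20 N with almost no further movement. I take that as fully in, since 8 N is enough. After I backed off, the top view shows the button standing out again.
- **Lid:** I lifted it with the closed fingertips under the tab, along its arc to about 1.65–1.7 rad, then withdrew. It sank back to its stop by itself. Two pictures about 1.7 s apart show it unmoved, with the wrist force at noise level and nothing touching.
- **Bottle, jar and pot:** In the last pictures all three look to be where they were, judged by eye. The pot was partly hidden by the gripper in the top view.

Two things did not go as planned:

- **Joint limit:** My first approach ran joint 3 up against its range (-61.15 against -61.27), so the arm stopped there and I changed to a turned tool pose.
- **Position mismatch:** The button was touched about 3–4 mm further back than the tab-edge measurement predicted. I went by the force reading there.

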